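Sort the rework handful: chargers, boards and a case half

TASK

Sort the five pieces that the rework run left on the front of the bench: set the two finished chargers into the two nests of the charger pallet for packing, plug blades pointing away from the steel stop bars, lay the two bare circuit boards, component side up and either way round, in the two nests of the board pallet for retest, and put the empty case half flat in the low, empty blue bin next to the pallets. Each charger and each board gets a nest of its own and must end down flat between its locating pins. Lower the chargers and boards into place, do not drop them.

Things in the scene. Friction and masses are not known exactly. Their poses are not given: they have to be found in the camera images.
- charger_a: First finished charger: black block 51 x 42 x 22 mm (x, y, z), 45 g, with two plug blades standing out 15 mm from its +x end. Origin on the underside, mid-length of the whole 66 mm: block from x = -33 to +18 mm, blades from +18 to +33 mm; block middle at x = -7.5 mm. z up. Grip it across the 42 mm width. Both chargers are alike; either may take either nest.
- charger_b: Second finished charger: black block 51 x 42 x 22 mm (x, y, z), 45 g, with two plug blades standing out 15 mm from its +x end. Origin on the underside, mid-length of the whole 66 mm: block from x = -33 to +18 mm, blades from +18 to +33 mm; block middle at x = -7.5 mm. z up. Grip it across the 42 mm width. Both chargers are alike; either may take either nest.
- board_a: First bare board: green PCB 46 x 34 x 4 mm (x = -24 to +22, y = -17 to +17 mm), 30 g, parts on top to 18 mm high: yellow transformer (x = -16 to 2, y = -12 to 4), two cans (y = 11), metal socket overhanging the +x edge by 2 mm. Origin on the underside, z up. Fingertips can grip the two long PCB edges, 34 mm apart. Both boards are alike; either may take either nest.
- board_b: Second bare board: green PCB 46 x 34 x 4 mm (x = -24 to +22, y = -17 to +17 mm), 30 g, parts on top to 18 mm high: yellow transformer (x = -16 to 2, y = -12 to 4), two cans (y = 11), metal socket overhanging the +x edge by 2 mm. Origin on the underside, z up. Fingertips can grip the two long PCB edges, 34 mm apart. Both boards are alike; either may take either nest.
- case_half: Empty lower half of a charger case: black open-topped shell 51 x 42 x 12 mm (x, y, z), walls 2 mm, hollow side up, no blades. Origin at the centre of its underside, z up. About 20 g. Plain to grip from outside across the 42 mm width.
- charger_pallet: Fixed aluminium plate 110 x 184 x 8 mm, origin under its centre, z up. Two nests; a charger is home with its origin at x = 0, y = -44 or +44, z = 8 mm, blades along the plate's +x. Per nest 6 mm pins 12 mm high (sides: x = -29, 14 mm, 29 mm either side of the nest line; two at x = 26 mm, 16 mm either side, blades between) and a stop bar 14 mm high at x = -42. Play 5 mm.
- board_pallet: Fixed aluminium plate 88 x 168 x 8 mm, no stop bars, origin under its centre, z up. Two nests; a board is home with its origin at x = 0, y = -42 or +42, z = 13 mm on white rest strips (26 mm in y), its x along the plate's x, either way. Per nest eight 6 mm pins, tops at z = 22 mm: x = -18.5, 18.5, 25 mm either side of the nest line; x = -31, 31, 12 mm either side. Play 5 mm.
- bin: Fixed open blue bin 104 x 150 mm (x, y), 36 mm high, walls and floor 3 mm (rim 110 x 156 mm outside). Origin at the centre of its underside, z up.
Not all that is in view belongs to the job. What is shaped like the board_a but pink or turquoise is not meant.

How it is judged:
By the outcome, as a careful person would: the job done as asked, in the order asked, and still so for the second after the job is handed in, with the robot touching nothing.
It also fails if it takes over 112 s, if anything falls off the work surface, if the arm or the gripper's body presses on something with over 40 N, if the wrist force passes 120 N, or if a joint passes its speed limit or range.

ROBOT

A 6-joint arm with a two-finger parallel gripper is mounted at the origin on a cart in front of the work surface, level with it; the furniture and walls round the work are solid. World frame = base frame: x ahead of the robot, y to its left, z up, the work surface at z = 0. Lengths are in m, angles in rad, forces in N, time in s.
With the tool pointing down it reaches from about 0.375 to 0.9 m from the base axis. Payload 3.1 kg.
Tool frame: the origin (TCP) lies between the finger pads; the fingertips stand 8 mm ahead of it and the grasp point (between the pads) lies 11 mm behind it; z points along the fingers, y is the line along which they close (so a half turn about z gives the same grasp; the last joint's range is limited). The gripper opens to 85 mm and grips with 20 to 120 N. Pads are 22 mm wide; open, the fingers measure 114 mm over their backs; the gripper's body (76 mm by 85 mm) begins 54 mm behind the grasp point. The pads swing forward as they close: fully open they stand 13 mm farther back than shut.
Start: joints at [0.969, 0.527, 1.433, -0, 1.181, -0.178], TCP at [0.257, 0.57, 0.208] pointing down, gripper open.
Joint ranges: [-3.08, 3.08], [-0.75, 2.2], [0.22, 2.44], [-1.43, 4.57], [0, 2.65], [-2.85, 2.85]. Speed limits (rad/s): [2.79, 2.79, 3.14, 3.14, 3.14, 3.14].

INTERFACE

Orientations are given as a unit quaternion [x, y, z, w].
In Python, from station import readout, cams, sign_off gives the robot as it stands.
- The arm moves only by the tool send_rows, never from a script. Its argument "commands" is text: rows parted by semicolons, each of 5 numbers parted by spaces: the finger opening in mm, from 0 to 85.4, then the shift along the tool's x, y, z each as a share of 0.02 m, from -1 to 1, then the turn about the tool's z as a share of 4 degrees, from -1 to 1. In form: grip dx dy dz spin; .... A call has 1 to 20 rows; each row shifts and turns the commanded pose from where the row before left it, along the tool's axes as they then stand; what a row does not reach is not made up. A row lasts 1/12 s, in which the tool goes at most 41.7 mm and 7.16 degrees, less where a joint would pass 70% of its speed; a pose out of reach is approached as far as the arm can. A call with a number of a shift or a turn outside -1 to 1 is refused whole. A call with a gripper value outside its range is refused whole. The fingers move at their own pace and stop on an object; "grip_force" is the grip in N (left out, the last holds). Time passes only in rows, so rows that do not move let the fingers close. It gives the time, the measured TCP pose, the force, the opening and the grip force at its end, in the units of the state.
- readout.sense(): the state, without advancing time (a new reading comes with each control period).
- cams.snapshot(name): name is "side" or "top" or "wrist"; returns a dict with "pixels" (400x640x3 uint8, red, green, blue), "intrinsics" (3x3 intrinsics, pixels), "eye" and "rotation" of the camera in the world. Camera axes: x right, y down, z forward; pixel columns grow to the right and rows downward; lengths in m; the calibration is good to about 2 mm. A picture is of the moment at which its call begins. There is no depth.
- sign_off(): hands the job in; it is judged then, once.
The state is a dict: "t": time; "q": joint angles; "qd": joint speeds; "tau": joint torques, N m; "tcp_pos": TCP position; "tool_rot": TCP orientation; "force": force on the tool from outside, world axes, zero at the start; "ft_torque": the same for the moment, N m; "finger_gap": opening from 0.0 (shut) to 1.0 (fully open); "gripper_force": force on a finger pad.
Only numpy, scipy, OpenCV 4.12 (cv2) and the standard library are available. Lean on these libraries where they do the work, as an engineer would, in place of code of your own. Each camera call takes 0.05 s, during which the arm holds its last target. There are 200 camera calls.

## Working session

There is one attempt and no reset: what is moved stays moved. The work goes in short steps, Python scripts to look and compute and a tool call to move; the robot and the scene stay as the last step left them, time stands still between calls to the robot, and variables do not carry over. Pictures are saved under pics/ and viewed, at most 14 in all, crops included, and the job is handed in when it is done.

Besides the shell and the picture viewer there is one more tool, called after "Emit:" as name(argument=value, ...), one argument or row to a line, values as JSON. send_rows: Moves the arm, as the interface text tells. Its arguments: {"type":"object","properties":{"commands":{"type":"string"},"grip_force":{"type":"number"}},"required":["commands"]}

```bash
ls; mkdir -p pics; cat > h.py <<'E'
import numpy as np, cv2
from station import readout, cams, sign_off
def snap(n,f):
    s=cams.snapshot(n); np.savez('pics/'+f+'.npz',**s)
    cv2.imwrite('pics/'+f+'.png',cv2.cvtColor(s['pixels'],cv2.COLOR_RGB2BGR)); return s
def load(f): return dict(np.load('pics/'+f+'.npz'))
def ray(s,u,v,z):
    d=s['rotation']@np.linalg.inv(s['intrinsics'])@np.array([u,v,1.]); e=s['eye']
    return e+d*(z-e[2])/d[2]
def proj(s,p):
    c=s['rotation'].T@(np.array(p)-s['eye']); q=s['intrinsics']@c; return q[:2]/q[2]
def crop(f,x0,y0,x1,y1,k,o):
    im=cv2.imread('pics/'+f+'.png')[y0:y1,x0:x1]
    cv2.imwrite('pics/'+o+'.png',cv2.resize(im,None,fx=k,fy=k,interpolation=cv2.INTER_CUBIC))
E
python3 - <<'E'
from h import *
for n in ('top','side'):
    s=snap(n,n+'0'); print(n,s['eye'],s['rotation'].round(3).tolist(),s['intrinsics'].tolist())
print(readout.sense())
E
```

```text
pics
top [ 0.36408889 -0.02141367  1.02580777] [0.708, -0.703, 0.037, -0.045] [[456.31678536558456, 0.0, 317.65017887355253], [0.0, 456.31678536558456, 196.54655287342413], [0.0, 0.0, 1.0]]
side [ 0.46704612 -0.91000654  0.74016631] [0.902, -0.006, 0.003, -0.432] [[431.8480435231671, 0.0, 316.1274159342521], [0.0, 431.8480435231671, 203.5469270749905], [0.0, 0.0, 1.0]]
{'t': 0.1, 'q': array([ 9.68495342e-01,  5.28334594e-01,  1.43380187e+00,  1.30057027e-05,
        1.18139451e+00, -1.78514196e-01]), 'qd': array([ 1.68881388e-04, -3.54778684e-03, -2.87402477e-03, -1.37791277e-03,
        6.67627031e-04, -9.03909690e-05]), 'tau': array([-5.18874131e-04, -4.43305349e+01, -1.78587037e+01, -2.69235761e-04,
        3.88758257e-03,  4.11789813e-06]), 'tcp_pos': array([0.25658503, 0.56913661, 0.20694643]), 'tool_rot': array([ 2.10313644e-01,  9.77633485e-01, -8.93944269e-04, -3.74389134e-04]), 'force': array([-0.15747662, -0.36708601,  0.66612234]), 'ft_torque': array([ 0.01824153, -0.02421992, -0.00800592]), 'gripper_force': 0.0, 'finger_gap': 1.0003512706648414}
```

View pics/top0.png

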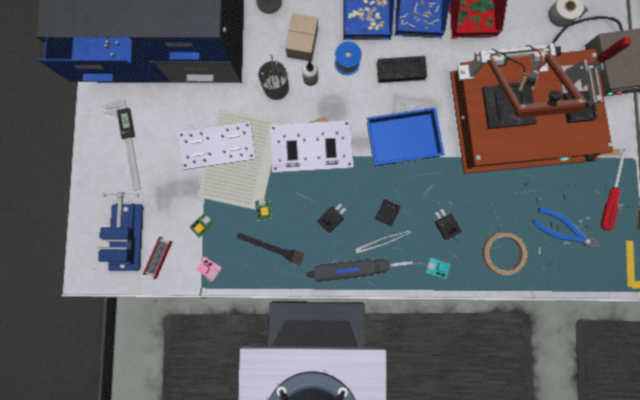

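View pics/side0.png

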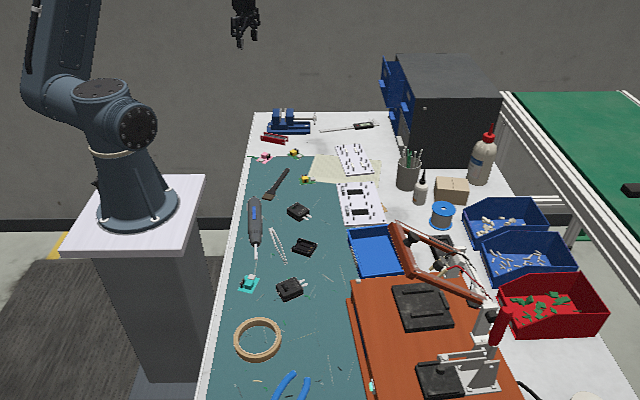

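The top view shows chargers at (331,218) and (447,224), the case half at (388,211), and green boards at (201,225) and (263,209). The pink (208,268) and turquoise (438,268) boards are decoys. The charger pallet is at (311,146), the board pallet at (216,145) and the empty blue bin at (404,136). I'll enlarge to confirm.

```bash
sed -i 's/^def snap.*/from scipy.spatial.transform import Rotation as R\n&/; s/s=cams.snapshot(n);/s=cams.snapshot(n); s["rotation"]=R.from_quat(s["rotation"]).as_matrix();/' h.py
python3 - <<'E'
from h import *
for n in ('top','side'): snap(n,n+'1')
crop('top1',170,100,300,245,4,'c1'); crop('top1',265,100,465,245,4,'c2')
s=load('top1'); print(ray(s,311,146,0),ray(s,331,218,0),ray(s,201,225,0))
E
```

```text
[0.60089536 0.00631293 0.        ] [ 0.4358388  -0.04020943  0.        ] [0.41809104 0.25255332 0.        ]
```

View pics/c1.png

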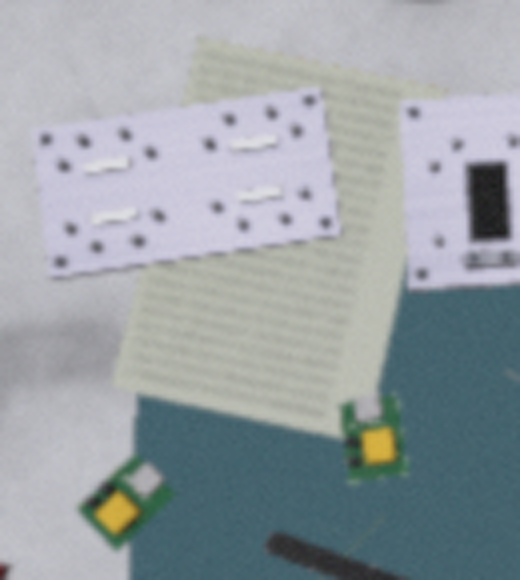

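View pics/c2.png

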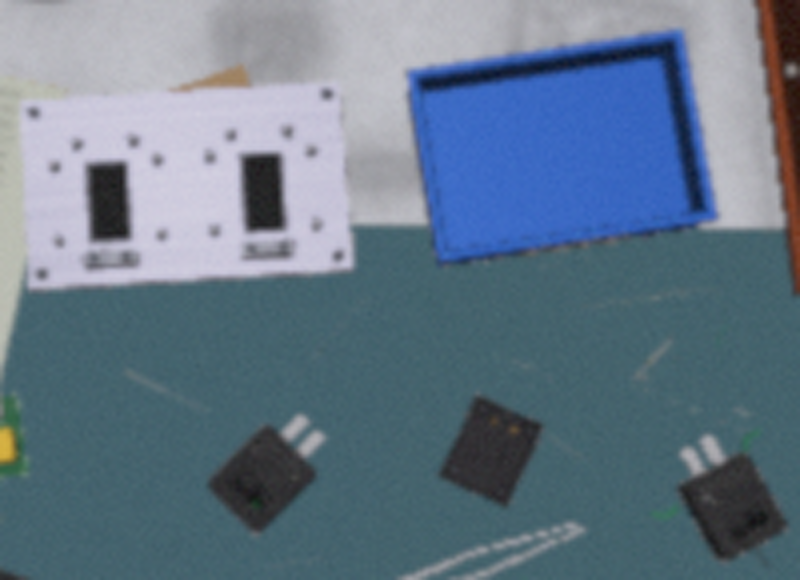

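The crops confirm the layout. In c1 the two green boards have yellow transformers, with sockets pointing up-right and up. In c2 the chargers' blades point up-right and up, and the case half is at about (490,450). The stop bars are on the near side of the charger pallet, so blades go away from the robot. Next I fit the poses.

```bash
python3 - <<'E'
from h import *
from scipy.optimize import least_squares
s=load('top1')
def rect(x0,x1,y): return [(x1,y),(x1,-y),(x0,-y),(x0,y)]
o={'chpal':(265,8,rect(-55,55,92),[(22,103),(342,83),(354,268),(28,290)]),
'bin':(265,36,rect(-55,55,78),[(408,70),(683,30),(717,217),(440,264)]),
'brdpal':(170,8,rect(-44,44,84),[(37,130),(322,88),(340,235),(51,277)]),
'chA':(265,22,rect(-33,18,21),[(265,424),(316,474),(256,532),(209,484)]),
'chB':(265,22,rect(-33,18,21),[(680,488),(742,453),(787,522),(726,558)]),
'case':(265,12,rect(-25.5,25.5,21),[(479,396),(541,428),(507,505),(441,472)]),
'bA':(170,4,rect(-24,22,17),[(135,455),(173,490),(118,548),(80,508)]),
'bB':(170,4,rect(-24,22,17),[(342,402),(397,395),(406,470),(349,482)])}
for k,(ox,z,m,px) in o.items():
    px=(np.array(px)+.5)/4-.5+[ox,100]
    W=np.array([ray(s,*p,z/1e3)[:2] for p in px]); m=np.array(m)/1e3
    def T(p): c,n=np.cos(p[2]),np.sin(p[2]); return m@np.array([[c,n],[-n,c]])+p[:2]
    r=least_squares(lambda p:(T(p)-W).ravel(),[*W.mean(0),0])
    print(k,(r.x[:2]*1e3).round(1),np.degrees(r.x[2]).round(1),'res mm',(r.fun*1e3).round(1))
    if 'pal' in k:
        d=44 if k=='chpal' else 42
        c,n=np.cos(r.x[2]),np.sin(r.x[2])
        for q in (d,-d): print('  nest',(r.x[:2]*1e3+np.array([-n*q,c*q])).round(1))
T=R.from_quat(readout.sense()['tool_rot']).as_matrix();print(T.round(3))
E
```

```text
chpal [599.1   5.6] 3.9 res mm [ 1.   0.9  0.8  0.4 -1.5 -0.3 -0.3 -1. ]
  nest [596.1  49.5]
  nest [602.  -38.3]
bin [ 616.7 -202.9] 9.2 res mm [-0.3  0.9  1.1  0.1 -1.5 -1.2  0.7  0.3]
brdpal [599.9 221.7] 8.6 res mm [ 0.9  2.2  0.6 -1.  -0.7 -1.8 -0.8  0.6]
  nest [593.6 263.2]
  nest [606.2 180.2]
chA [436.9 -42.9] -44.4 res mm [ 2.8 -1.   0.9 -2.9 -3.5 -0.1 -0.3  4. ]
chB [ 425.1 -292.5] 31.3 res mm [ 1.7  2.   4.   0.6 -1.9 -2.4 -3.8 -0.2]
case [ 448.8 -165.9] -26.1 res mm [ 1.9  0.7  1.1 -2.7 -1.7  0.3 -1.3  1.7]
bA [419.4 250.3] -43.5 res mm [ 2.9  0.4 -0.9 -2.2 -1.6 -0.3 -0.4  2.2]
bB [456.  113.1] 8.1 res mm [ 0.6  1.9  1.2 -0.8 -2.  -1.4  0.2  0.4]
[[-0.912  0.411 -0.001]
 [ 0.411  0.912 -0.001]
 [ 0.    -0.001 -1.   ]]
```

```bash
cat > go.py <<'E'
# python3 go.py x y z phi : units needed (turn first, then shift), mm/deg
import sys; from h import *
x,y,z,phi=map(float,sys.argv[1:5])
st=readout.sense(); T=R.from_quat(st['tool_rot']).as_matrix()
p0=np.degrees(np.arctan2(T[1,0],T[0,0]))
turn=(p0-phi+180)%360-180
a=np.radians(phi); X=np.array([np.cos(a),np.sin(a)]); Y=np.array([np.sin(a),-np.cos(a)])
d=np.array([x,y,z])-st['tcp_pos']*1e3
print('t',round(st['t'],1),'tcp',(st['tcp_pos']*1e3).round(1),'phi',p0.round(1),'F',st['force'].round(1))
print('spin total %.2f | dx %.2f dy %.2f dz %.2f'%(turn/4,X@d[:2]/20,Y@d[:2]/20,-d[2]/20))
E
python3 go.py 431.5 -37.7 130 135.6
```

```text
t 0.2 tcp [256.7 569.3 207.2] phi 155.7 F [-0.4  0.5  0.2]
spin total 5.03 | dx -27.48 dy -15.57 dz 3.86
```

Emit:
send_rows(
  commands="70 0 0 0 1;70 0 0 0 1;70 0 0 0 1;70 0 0 0 1;70 0 0 0 1;70 -1 -0.56 0 0;70 -1 -0.56 0 0;70 -1 -0.56 0 0;70 -1 -0.56 0 0;70 -1 -0.56 0 0;70 -1 -0.56 0 0;70 -1 -0.56 0 0;70 -1 -0.56 0 0;70 -1 -0.56 0 0;70 -1 -0.56 0 0;70 -1 -0.56 0 0;70 -1 -0.56 0 0;70 -1 -0.56 0 0;70 -1 -0.56 0 0;70 -1 -0.56 0 0",
  grip_force=40,
)

```text
t: 1.87
tcp_pos: [0.3546, 0.2389, 0.2079]
tool_rot: [0.377, 0.926, 0.0, 0.0]
force: [0.9, 0.0, 0.0]
finger_gap: 0.818
gripper_force: 0.0
```

Emit:
send_rows(
  commands="70 -1 -0.57 0.3 0;70 -1 -0.57 0.3 0;70 -1 -0.57 0.3 0;70 -1 -0.57 0.3 0;70 -1 -0.57 0.3 0;70 -1 -0.57 0.3 0;70 -1 -0.57 0.3 0;70 -1 -0.57 0.3 0;70 -1 -0.57 0.3 0;70 -1 -0.57 0.3 0;70 -1 -0.57 0.3 0;70 -1 -0.57 0.3 0;70 -0.5 -0.28 0.26 0;70 0 0 0 0;70 0 0 0 0",
)

```text
t: 3.12
tcp_pos: [0.4335, -0.0363, 0.1303]
tool_rot: [0.378, 0.926, 0.0, -0.001]
force: [0.3, -0.2, 0.3]
finger_gap: 0.827
gripper_force: 0.0
```

```bash
python3 go.py 431.5 -37.7 130 135.6; python3 -c "
from h import *
s=snap('wrist','w1'); print(s['eye'],s['rotation'].round(3).tolist())
cx=[(-33,21,22),(-33,-21,22),(18,-21,22),(18,21,22)]
a=np.radians(-44.4);c,n=np.cos(a),np.sin(a)
im=cv2.imread('pics/w1.png')
for p in cx:
    w=np.array([436.9+c*p[0]-n*p[1],-42.9+n*p[0]+c*p[1],p[2]])/1e3; q=proj(s,w); cv2.circle(im,(int(q[0]),int(q[1])),3,(0,0,255),1)
cv2.imwrite('pics/w1b.png',im)
"
```

```text
t 3.1 tcp [433.5 -36.3 130.3] phi 135.6 F [ 0.3 -0.2  0.3]
spin total 0.01 | dx 0.02 dy -0.12 dz 0.02
[0.37398888 0.02210284 0.29605768] [[0.7, 0.675, 0.233], [0.714, -0.661, -0.229], [-0.001, 0.327, -0.945]]
```

View pics/w1b.png

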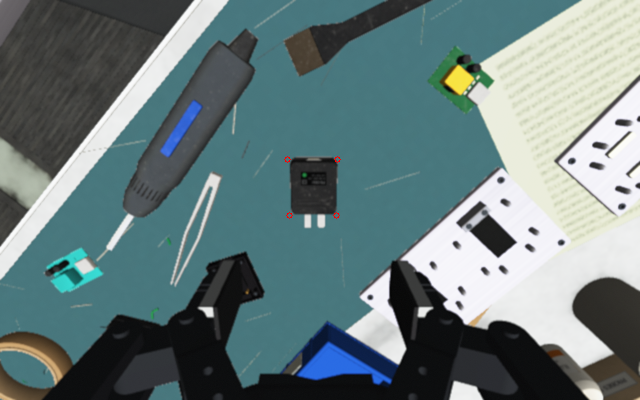

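The predicted corners (289–337, 160–215) sit on the charger in the wrist view within about 1 mm, so I descend and grip.

Emit:
send_rows(
  commands="65 0 -0.12 1 0;65 0 0 1 0;60 0 0 1 0;60 0 0 1 0;60 0 0 1 0;60 0 0 0.5 0;60 0 0 0.4 0;60 0 0 0 0;60 0 0 0 0;30 0 0 0 0;30 0 0 0 0;30 0 0 0 0;30 0 0 0 0;30 0 0 0 0;30 0 0 0 0;30 0 0 0 0;30 0 0 0 0",
)

```text
t: 4.58
tcp_pos: [0.4323, -0.0383, 0.0126]
tool_rot: [0.377, 0.926, -0.0, -0.0]
force: [-0.3, 1.0, 0.5]
finger_gap: 0.351
gripper_force: 0.0
```

```bash
python3 go.py 431.5 -37.7 11 135.6; python3 -c "
from h import *
print(readout.sense()['gripper_force'],readout.sense()['finger_gap']); s=snap('side','s2'); crop('s2',220,150,420,300,4,'s2c')"
```

```text
t 4.6 tcp [432.3 -38.3  12.6] phi 135.7 F [-0.3  1.   0.5]
spin total 0.03 | dx 0.05 dy -0.01 dz 0.08
0.0 0.3513840910696701
```

View pics/s2c.png

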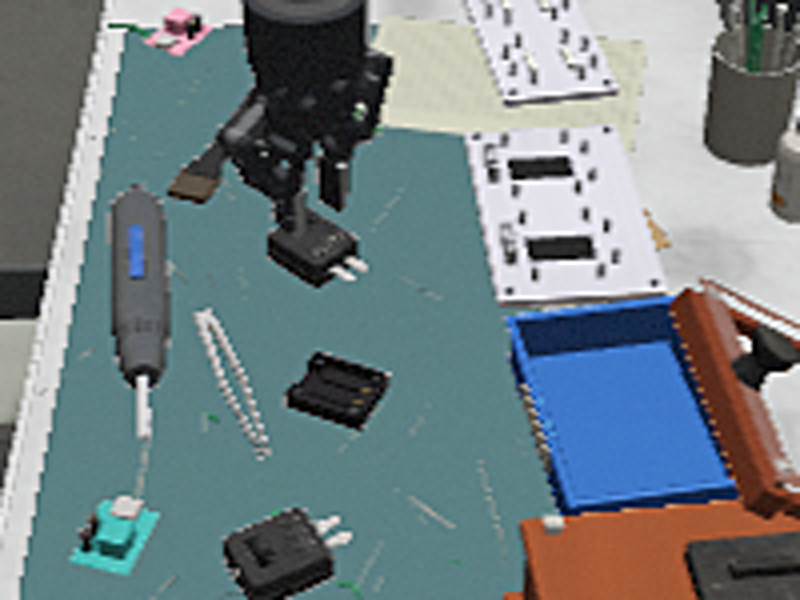

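```bash
python3 -c "
from h import *
s=load('s2'); st=readout.sense(); t=st['tcp_pos']; T=R.from_quat(st['tool_rot']).as_matrix()
for n,l in (('tcp',[0,0,0]),('tipL',[0,.02,.008]),('tipR',[0,-.02,.008]),('grasp',[0,0,-.011])):
    print(n,(proj(s,t+T@np.array(l))-[220,150])*4)
a=np.radians(-44.4);c,n=np.cos(a),np.sin(a)
for p in [(-33,21,22),(-33,-21,22),(18,-21,22),(18,21,22)]:
    print((proj(s,np.array([436.9+c*p[0]-n*p[1],-42.9+n*p[0]+c*p[1],p[2]])/1e3)-[220,150])*4)
crop('s2',270,170,330,230,10,'s2d')
"
```

```text
tcp [312.65415027 244.32798619]
tipL [334.3212298 239.5890145]
tipR [291.18290704 267.96118632]
grasp [312.22093524 231.39633038]
[306.80365312 201.51645449]
[260.95250467 230.38569567]
[315.68574779 265.33526835]
[361.50018009 235.03091056]
```

View pics/s2d.png

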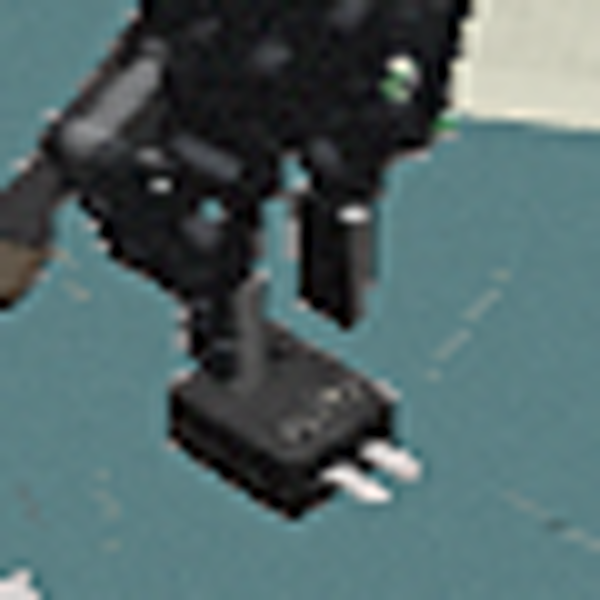

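```bash
python3 -c "
from h import *
s=load('s2'); st=readout.sense(); t=st['tcp_pos']; T=R.from_quat(st['tool_rot']).as_matrix()
for z in (0,.01,.02,.03,.04):
  print(z,[(proj(s,[*(t+T@np.array([x,y,0]))[:2],z])-[270,170])*10 for x,y in ((-.011,.015),(.011,-.015),(-.011,-.015))])
crop('w1',180,230,460,400,2.8,'w1c')
s=load('w1');
for y in(.035,-.035):
  for z in (-.02,-.01,0,.008,.02): print(y,z,(proj(s,np.array([.4335,-.0363,.1303])+T@np.array([0,y,z]))).round(0))
"
```

```text
0 [array([352.27983038, 439.31237938]), array([213.13285626, 455.49855548]), array([271.63035493, 493.12687038])]
0.01 [array([351.69144671, 410.36543076]), array([211.77172787, 426.50928039]), array([270.58206686, 464.04356937])]
0.02 [array([351.09654423, 381.09777376]), array([210.3954502 , 397.19735631]), array([269.52198819, 434.6331542 ])]
0.03 [array([350.495014 , 351.5040489]), array([209.00376892, 367.5573665 ]), array([268.44991885, 404.89007482])]
0.04 [array([349.88674465, 321.57877662]), array([207.59642397, 337.58377227]), array([267.36565426, 374.80865493])]
0.035 -0.02 [385. 263.]
0.035 -0.01 [381. 253.]
0.035 0 [378. 245.]
0.035 0.008 [375. 239.]
0.035 0.02 [372. 230.]
-0.035 -0.02 [246. 263.]
-0.035 -0.01 [250. 254.]
-0.035 0 [253. 245.]
-0.035 0.008 [256. 239.]
-0.035 0.02 [259. 230.]
```

View pics/w1c.png

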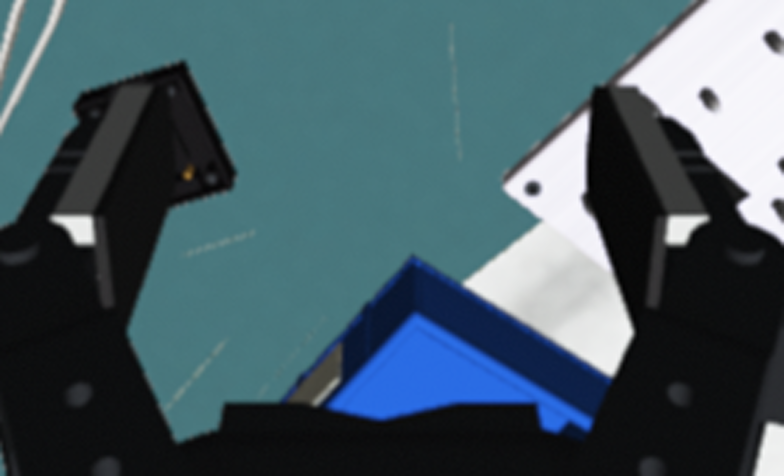

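The side view puts the fingertips at z ≈ 37 mm while the TCP reads 12.6 mm. The force is zero and the gap is narrower than the charger, so the real tips are about 25 mm behind the stated TCP. I'll reopen and lower carefully, watching force.

Emit:
send_rows(
  commands="62 0 0 0 0;62 0 0 0 0;62 0 0 0 0;62 0 0 0 0;62 0 0 0.5 0;62 0 0 0.5 0;62 0 0 0.2 0;62 0 0 0.2 0;62 0 0 0 0",
)

```text
t: 5.38
tcp_pos: [0.432, -0.0381, -0.0159]
tool_rot: [0.377, 0.926, -0.0, -0.001]
force: [-0.7, -0.0, -0.9]
finger_gap: 0.726
gripper_force: 0.0
```

```bash
python3 go.py 431.5 -37.7 11 135.6; python3 -c "
from h import *
s=snap('side','s3'); crop('s3',270,160,330,220,8,'s3c')"
```

```text
t 5.4 tcp [432.  -38.1 -15.9] phi 135.7 F [-0.7 -0.  -0.9]
spin total 0.03 | dx 0.03 dy -0.00 dz -1.35
```

View pics/s3c.png

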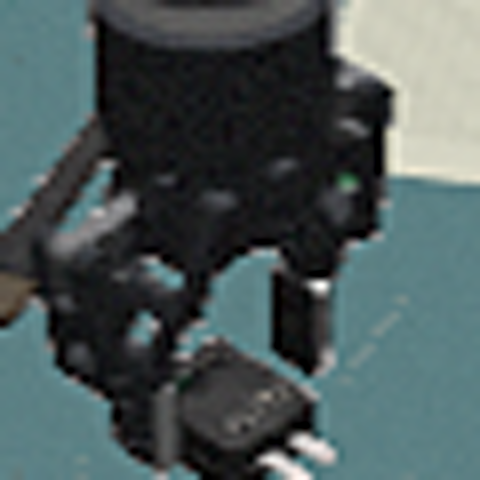

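Emit:
send_rows(
  commands="62 0 0 0.2 0;62 0 0 0.1 0;62 0 0 0 0;30 0 0 0 0;30 0 0 0 0;30 0 0 0 0;30 0 0 0 0;30 0 0 0 0;30 0 0 0 0",
)

```text
t: 6.18
tcp_pos: [0.4324, -0.0383, -0.0211]
tool_rot: [0.377, 0.926, 0.0, 0.0]
force: [0.3, 0.1, 4.7]
finger_gap: 0.494
gripper_force: 41.1
```

Gripped at 42 mm, 41 N. The tips touch the bench at TCP z ≈ −21 mm, so that becomes my height reference. I lift and go over the left nest.

Emit:
send_rows(
  commands="30 0 0 -0.5 0;30 0 0 -1 0;30 0 0 -1 0;30 0 0 -1 0;30 0 0 -0.7 0;30 0 0 0 -1;30 0 0 0 -1;30 0 0 0 -1;30 0 0 0 -1;30 0 0 0 -1;30 0 0 0 -1;30 0 0 0 -1;30 0 0 0 -1;30 0 0 0 -1;30 0 0 0 -1;30 0 0 0 -1;30 0 0 0 -1;30 0 0 0 -0.05",
)

```text
t: 7.68
tcp_pos: [0.4322, -0.0382, 0.0624]
tool_rot: [-0.035, 0.999, 0.0, -0.0]
force: [-1.0, 0.3, -0.4]
finger_gap: 0.487
gripper_force: 40.7
```

```bash
python3 go.py 589.6 49.1 62 183.9
```

```text
t 7.7 tcp [432.2 -38.2  62.4] phi -176.0 F [-1.   0.3 -0.4]
spin total 0.02 | dx -8.15 dy 3.82 dz 0.02
```

Emit:
send_rows(
  commands="30 -0.9 0.42 0 0;30 -0.9 0.42 0 0;30 -0.9 0.42 0 0;30 -0.9 0.42 0 0;30 -0.9 0.42 0 0;30 -0.9 0.42 0 0;30 -0.9 0.42 0 0;30 -0.9 0.42 0 0;30 -0.95 0.46 0 0;30 0 0 0 0;30 0 0 0 0",
)

```text
t: 8.6
tcp_pos: [0.5899, 0.0496, 0.0622]
tool_rot: [-0.034, 0.999, -0.0, -0.0]
force: [-1.2, -0.5, -0.4]
finger_gap: 0.492
gripper_force: 40.7
```

```bash
python3 go.py 589.6 49.1 62 183.9; python3 - <<'E'
from h import *
s=snap('wrist','w2'); im=cv2.imread('pics/w2.png')
a=np.radians(3.9);c,n=np.cos(a),np.sin(a)
for cy in (44,-44):
  for p in [(-29,29),(-29,-29),(14,29),(14,-29),(26,16),(26,-16)]:
    x,y=p[0],p[1]+cy
    q=proj(s,np.array([599.1+c*x-n*y,5.6+n*x+c*y,20])/1e3); cv2.circle(im,tuple(int(v) for v in q.round()),3,(0,0,255),1)
cv2.imwrite('pics/w2b.png',im)
E
```

```text
t 8.6 tcp [589.9  49.6  62.2] phi -176.1 F [-1.2 -0.5 -0.4]
spin total 0.00 | dx 0.02 dy -0.02 dz 0.01
```

View pics/w2b.png

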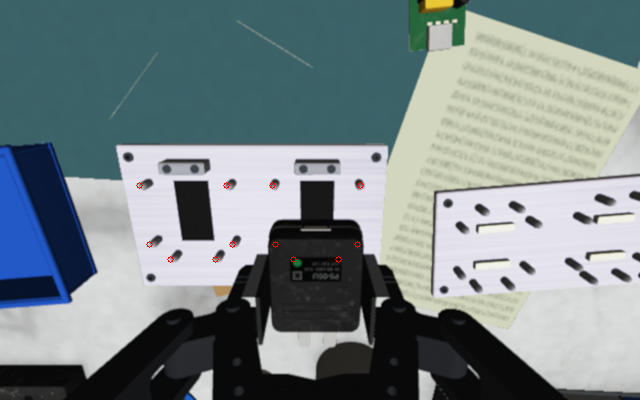

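```bash
python3 - <<'E'
from h import *
s=load('w2'); a=np.radians(3.9);c,n=np.cos(a),np.sin(a)
for z in (105,):
 for g in (-7.5,-6.5,-5.5):
  print(g,[proj(s,np.array([589.9+c*(x-g)-n*y,49.6+n*(x-g)+c*y,z])/1e3).round(1).tolist() for x,y in ((-33,21),(-33,-21),(18,21),(18,-21))])
crop('w2',230,190,410,360,4,'w2c')
E
```

```text
-7.5 [[368.1, 237.0], [266.2, 237.0], [362.3, 337.1], [271.6, 337.1]]
-6.5 [[368.2, 234.8], [266.1, 234.8], [362.4, 335.4], [271.6, 335.3]]
-5.5 [[368.4, 232.6], [266.0, 232.6], [362.5, 333.6], [271.5, 333.6]]
```

View pics/w2c.png

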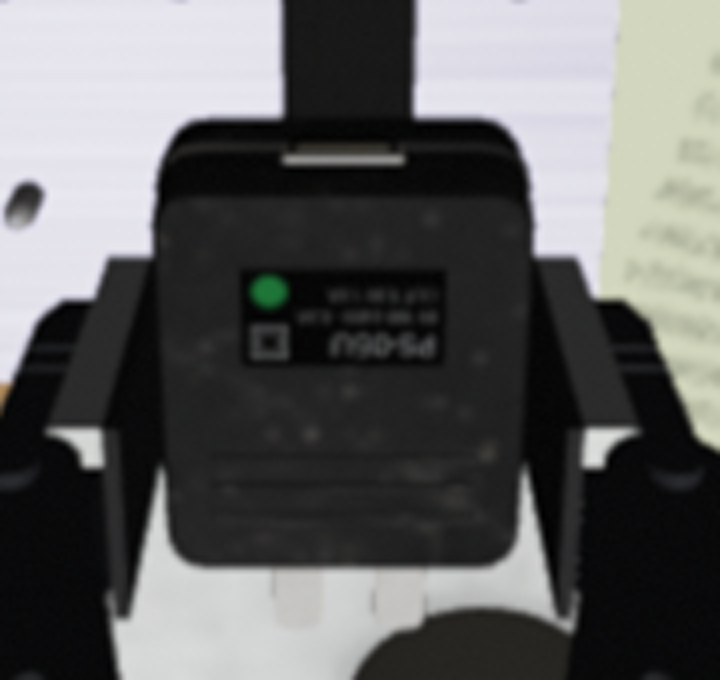

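```bash
python3 - <<'E'
from h import *
from scipy.optimize import least_squares
s=load('w2'); yaw=R.from_euler('z',3.9,degrees=True)
print('K',s['intrinsics'][0,0],s['eye'],s['rotation'].round(3).tolist())
M=np.array([(-33,21,22),(-33,-21,22),(18,21,22),(18,-21,22),(-33,0,0)],float)
def P(p):
    r=yaw*R.from_euler('y',p[3]); 
    return np.array([proj(s,(r.apply(m)+p[:3])/1e3) for m in M])
def f(p):
    q=P(p); return [q[0,0]-362.5,q[1,0]-270,q[2,0]-360,q[3,0]-271.5,q[0,1]-239.5,q[1,1]-239.5,q[2,1]-331,q[3,1]-331,q[4,1]-220]
r=least_squares(f,[596,49,70,0.]); print(r.x[:3].round(1),np.degrees(r.x[3]).round(1),r.fun.round(1))
E
```

```text
K 327.6688924146565 [0.50638194 0.04328593 0.22778634] [[-0.068, 0.943, 0.327], [0.998, 0.064, 0.021], [-0.001, 0.327, -0.945]]
[602.7  50.   73. ] 0.8 [ 0.7 -1.1 -1.9  2.3 -0.3 -0.3  0.4  0.4 -0.2]
```

The top face's 10 % apparent shrink fits its rounded edges. Its centre row (235) matches a grip at x = −6.5 mm, and the pins match their predicted positions within about 1 px. I lower gently.

Emit:
send_rows(
  commands="30 0.02 -0.02 1 0;30 0 0 1 0;30 0 0 0.9 0;30 0 0 0.2 0;30 0 0 0.2 0;30 0 0 0.1 0;30 0 0 0 0",
)

```text
t: 9.23
tcp_pos: [0.5893, 0.0484, -0.005]
tool_rot: [-0.034, 0.999, -0.0, 0.0]
force: [0.9, 0.8, -0.2]
finger_gap: 0.497
gripper_force: 40.7
```

Emit:
send_rows(
  commands="30 0 0 0.1 0;30 0 0 0.1 0;30 0 0 0.1 0;30 0 0 0 0",
)

```text
t: 9.57
tcp_pos: [0.5893, 0.0487, -0.0114]
tool_rot: [-0.034, 0.999, -0.0, 0.0]
force: [0.2, 0.6, -0.1]
finger_gap: 0.494
gripper_force: 40.7
```

Emit:
send_rows(
  commands="30 0 0 0.05 0;30 0 0 0.05 0;30 0 0 0 0",
)

```text
t: 9.82
tcp_pos: [0.5895, 0.0487, -0.0131]
tool_rot: [-0.034, 0.999, -0.0, 0.0]
force: [-1.5, 1.1, 2.0]
finger_gap: 0.493
gripper_force: 41.0
```

Emit:
send_rows(
  commands="30 0 0 0.03 0;30 0 0 0 0;46 0 0 0 0;50 0 0 0 0;56 0 0 0 0;56 0 0 0 0;56 0 0 0 0;56 0 0 -0.5 0;56 0 0 -1 0;56 0 0 -1 0;56 0 0 -1 0;60 0 0 -1 0;60 0 0 -1 0;60 0 0 0 0",
)

```text
t: 10.98
tcp_pos: [0.5924, 0.0485, 0.1007]
tool_rot: [-0.034, 0.999, -0.001, 0.004]
force: [0.3, -1.1, 1.0]
finger_gap: 0.701
gripper_force: 0.0
```

```bash
python3 - <<'E'
from h import *
a=np.radians(31.3); print(425.1-7.5*np.cos(a),-292.5-7.5*np.sin(a))
s=snap('wrist','w3'); snap('top','t3')
E
python3 go.py 418.7 -296.4 88 31.3
```

```text
418.69155877400397 -296.39639333909633
t 11.1 tcp [589.9  48.7  97.3] phi -176.1 F [-0.2 -0.4 -0.5]
spin total 38.15 | dx -16.28 dy 10.30 dz 0.46
```

View pics/w3.png

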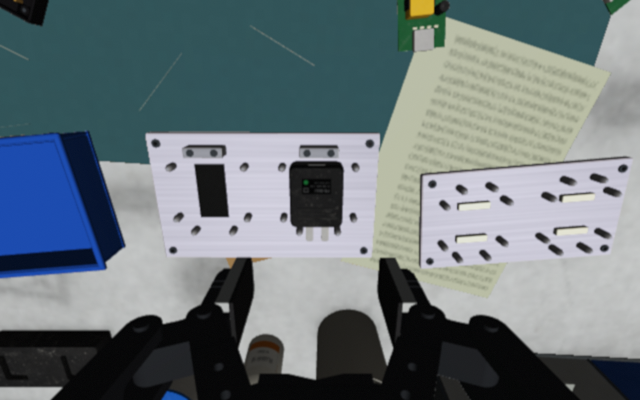

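Charger A sits flat in its nest at (316,195), blades away from the bars and between the pins. Next is charger B.

Emit:
send_rows(
  commands="60 0 0 0 1;60 0 0 0 1;60 0 0 0 1;60 0 0 0 1;60 0 0 0 1;60 0 0 0 1;60 0 0 0 1;60 0 0 0 1;60 0 0 0 1;60 0 0 0 1;60 0 0 0 1;60 0 0 0 1;60 0 0 0 1;60 0 0 0 1;60 0 0 0 1;60 0 0 0 1;60 0 0 0 1;60 0 0 0 1;60 0 0 0 1;60 0 0 0 1",
)

```text
t: 12.75
tcp_pos: [0.588, 0.0488, 0.0944]
tool_rot: [0.618, 0.786, -0.001, -0.001]
force: [-0.1, -0.5, 0.5]
finger_gap: 0.702
gripper_force: 0.0
```

Emit:
send_rows(
  commands="60 0 0 0 1;60 0 0 0 1;60 0 0 0 1;60 0 0 0 1;60 0 0 0 1;60 0 0 0 1;60 0 0 0 1;60 0 0 0 1;60 0 0 0 1;60 0 0 0 1;60 0 0 0 1;60 0 0 0 1;60 0 0 0 1;60 0 0 0 1;60 0 0 0 1;60 0 0 0 1;60 0 0 0 1;60 0 0 0 1;60 0 0 0 0.15",
)

```text
t: 14.33
tcp_pos: [0.5881, 0.0488, 0.0946]
tool_rot: [0.963, 0.269, -0.001, -0.001]
force: [-0.0, -0.5, 0.2]
finger_gap: 0.7
gripper_force: 0.0
```

```bash
python3 go.py 418.7 -296.4 98 31.3
```

```text
t 14.3 tcp [588.1  48.8  94.6] phi 31.2 F [-0.  -0.5  0.2]
spin total -0.02 | dx -16.21 dy 10.35 dz -0.17
```

Emit:
send_rows(
  commands="60 -0.95 0.61 0 0;60 -0.95 0.61 0 0;60 -0.95 0.61 0 0;60 -0.95 0.61 0 0;60 -0.95 0.61 0 0;60 -0.95 0.61 0 0;60 -0.95 0.61 0 0;60 -0.95 0.61 0 0;60 -0.95 0.61 0 0;60 -0.95 0.61 0 0;60 -0.95 0.61 0 0;60 -0.95 0.61 0 0;60 -0.95 0.61 0 0;60 -0.95 0.61 0 0;60 -0.95 0.61 0 0;60 -0.95 0.61 0 0;60 -1 0.59 0 0;60 0 0 0 0;60 0 0 0 0",
)

```text
t: 15.92
tcp_pos: [0.4194, -0.297, 0.0953]
tool_rot: [0.963, 0.269, -0.0, -0.001]
force: [-0.3, 0.5, -0.3]
finger_gap: 0.701
gripper_force: 0.0
```

```bash
python3 go.py 418.7 -296.4 -20 31.3; python3 - <<'E'
from h import *
s=snap('wrist','w4'); im=s['pixels']
a=np.radians(31.3);c,n=np.cos(a),np.sin(a)
pr=np.array([proj(s,np.array([425.1+c*x-n*y,-292.5+n*x+c*y,22])/1e3) for x,y in ((-33,21),(-33,-21),(18,-21),(18,21))]); print(pr.round(1).tolist())
x0,y0=(pr.min(0)-30).astype(int); x1,y1=(pr.max(0)+30).astype(int)
m=np.zeros(im.shape[:2],np.uint8); m[y0:y1,x0:x1]=(im[y0:y1,x0:x1].max(2)<75)*255
m=cv2.morphologyEx(m,cv2.MORPH_OPEN,np.ones((3,3)))
cs,_=cv2.findContours(m,0,2); b=max(cs,key=cv2.contourArea); r=cv2.minAreaRect(b); print(r, cv2.boxPoints(r).tolist())
E
```

```text
t 15.9 tcp [ 419.4 -297.    95.3] phi 31.2 F [-0.3  0.5 -0.3]
spin total -0.02 | dx -0.01 dy -0.04 dz 5.77
[[286.8, 233.7], [339.3, 233.7], [340.8, 171.5], [284.7, 171.6]]
((315.6346130371094, 199.67308044433594), (51.75088119506836, 63.40435028076172), 2.726311206817627) [[288.2805480957031, 230.1085968017578], [291.2963562011719, 166.77601623535156], [342.9886779785156, 169.23756408691406], [339.9728698730469, 232.5701446533203]]
```

Emit:
send_rows(
  commands="60 0.07 0.04 0 0.55;60 0 0 1 0;60 0 0 1 0;60 0 0 1 0;60 0 0 1 0;60 0 0 1 0;60 0 0 0.4 0;60 0 0 0.35 0;60 0 0 0 0;60 0 0 0 0;30 0 0 0 0;30 0 0 0 0;30 0 0 0 0;30 0 0 0 0;30 0 0 0 0;30 0 0 0 0;30 0 0 0 0",
)

```text
t: 17.38
tcp_pos: [0.4224, -0.2971, -0.0178]
tool_rot: [0.968, 0.251, 0.001, 0.001]
force: [0.0, 0.2, 5.4]
finger_gap: 0.489
gripper_force: 42.2
```

```bash
python3 - <<'E'
from h import *
a=np.radians(3.9); print(602.0-7.5*np.cos(a),-38.3-7.5*np.sin(a))
E
python3 go.py 594.5 -38.8 62 3.9
```

```text
594.5173679087329 -38.81011467998936
t 17.4 tcp [ 422.4 -297.1  -17.8] phi 29.1 F [0.  0.2 5.4]
spin total 6.30 | dx 9.46 dy -12.30 dz -3.99
```

Emit:
send_rows(
  commands="30 0 0 -0.5 0;30 0 0 -1 0;30 0 0 -1 0;30 0 0 -1 0;30 0 0 -0.5 0;30 0 0 0 1;30 0 0 0 1;30 0 0 0 1;30 0 0 0 1;30 0 0 0 1;30 0 0 0 1;30 0 0 0 0.3;30 0 0 0 0",
)

```text
t: 18.47
tcp_pos: [0.4216, -0.2964, 0.0611]
tool_rot: [0.999, 0.034, -0.0, -0.0]
force: [-0.8, 0.0, -0.8]
finger_gap: 0.487
gripper_force: 41.4
```

```bash
python3 go.py 595.5 -38.7 62 3.9
```

```text
t 18.5 tcp [ 421.6 -296.4   61.1] phi 3.9 F [-0.8  0.  -0.8]
spin total 0.01 | dx 9.55 dy -12.26 dz -0.05
```

Emit:
send_rows(
  commands="30 0.73 -0.94 0 0;30 0.73 -0.94 0 0;30 0.73 -0.94 0 0;30 0.73 -0.94 0 0;30 0.73 -0.94 0 0;30 0.73 -0.94 0 0;30 0.73 -0.94 0 0;30 0.73 -0.94 0 0;30 0.73 -0.94 0 0;30 0.73 -0.94 0 0;30 0.73 -0.94 0 0;30 0.73 -0.94 0 0;30 0.79 -0.98 0 0;30 0 0 0 0;30 0 0 0 0",
)

```text
t: 19.72
tcp_pos: [0.5958, -0.0377, 0.0609]
tool_rot: [0.999, 0.036, -0.0, 0.0]
force: [0.1, -0.1, -0.3]
finger_gap: 0.49
gripper_force: 41.4
```

```bash
python3 go.py 595.5 -38.7 -10 3.9; python3 - <<'E'
from h import *
s=snap('wrist','w5'); crop('w5',200,120,460,320,3,'w5c')
E
```

```text
t 19.7 tcp [595.8 -37.7  60.9] phi 4.1 F [ 0.1 -0.1 -0.3]
spin total 0.06 | dx -0.02 dy 0.05 dz 3.54
```

Emit:
send_rows(
  commands="30 0 0.05 1 0.05;30 0 0 1 0;30 0 0 0.7 0;30 0 0 0.2 0;30 0 0 0.2 0;30 0 0 0.1 0;30 0 0 0 0",
)

```text
t: 20.35
tcp_pos: [0.5964, -0.0408, -0.0012]
tool_rot: [1.0, 0.032, 0.001, -0.0]
force: [0.2, 2.7, 6.7]
finger_gap: 0.49
gripper_force: 43.8
```

Emit:
send_rows(
  commands="30 0 0 0.1 0;30 0 0 0.1 0;30 0 0 0 0",
)

```text
t: 20.6
tcp_pos: [0.5978, -0.0408, -0.0044]
tool_rot: [1.0, 0.031, 0.003, 0.0]
force: [2.4, 3.3, 10.8]
finger_gap: 0.488
gripper_force: 45.0
```

Contact came early (z ≈ −1 mm, 7 N), so the charger is on a pin. I back off and look.

Emit:
send_rows(
  commands="30 0 0 -0.5 0;30 0 0 -0.5 0;30 0 0 -0.2 0;30 0 0 0 0;30 0 0 0 0",
)

```text
t: 21.02
tcp_pos: [0.5955, -0.0402, 0.0174]
tool_rot: [0.999, 0.032, 0.0, 0.0]
force: [0.4, 0.0, -1.4]
finger_gap: 0.487
gripper_force: 43.7
```

```bash
python3 go.py 595.5 -38.7 -10 3.9; python3 - <<'E'
from h import *
s=snap('wrist','w6'); im=cv2.imread('pics/w6.png')
a=np.radians(3.9);c,n=np.cos(a),np.sin(a)
for p in [(-29,29),(-29,-29),(14,29),(14,-29),(26,16),(26,-16)]:
    x,y=p[0],p[1]-44
    q=proj(s,np.array([599.1+c*x-n*y,5.6+n*x+c*y,20])/1e3); cv2.circle(im,tuple(int(v) for v in q.round()),3,(0,0,255),1); print(p,q.round(1))
st=readout.sense(); t=st['tcp_pos']*1e3
for g in (-6.5,):
  for x,y,z in ((18,21,22),(18,-21,22),(-33,21,22),(-33,-21,22),(18,21,0),(18,-21,0)):
    print('ch',x,y,z,proj(s,np.array([t[0]+c*(x-g)-n*y,t[1]+n*(x-g)+c*y,t[2]+19+z])/1e3).round(1))
cv2.imwrite('pics/w6.t.png',im)
cv2.imwrite('pics/w6b.png',cv2.resize(im[110:360,195:445],None,fx=2.4,fy=2.4,interpolation=cv2.INTER_CUBIC))
E
```

```text
t 21.0 tcp [595.5 -40.2  17.4] phi 3.7 F [ 0.4  0.  -1.4]
spin total -0.05 | dx 0.01 dy -0.07 dz 1.37
(-29, 29) [261.5 284.8]
(-29, -29) [362.  284.3]
(14, 29) [256.9 215.4]
(14, -29) [365.4 215. ]
(26, 16) [280.3 194. ]
(26, -16) [341.6 193.7]
ch 18 21 22 [263.2 240.7]
ch 18 -21 22 [362.8 240.3]
ch -33 21 22 [269.2 338.5]
ch -33 -21 22 [358.2 338.1]
ch 18 21 0 [269.9 220.7]
ch 18 -21 0 [356.5 220.3]
```

View pics/w6b.png

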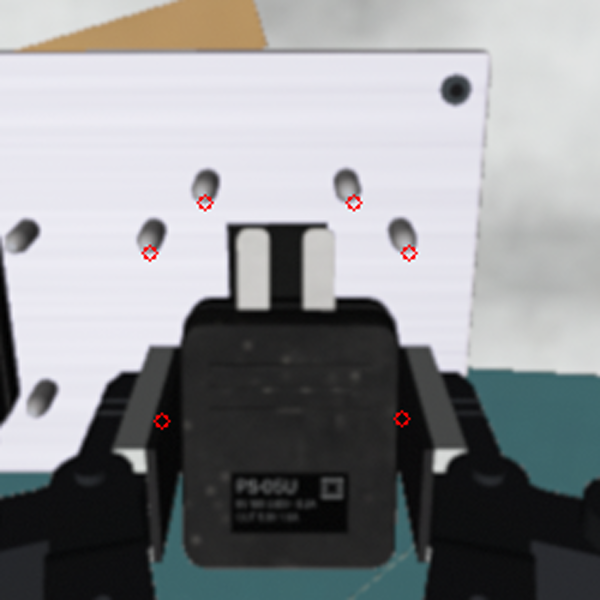

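```bash
python3 - <<'E'
from h import *
from scipy.optimize import least_squares
K=lambda U,V:(U/2.4+195,V/2.4+110)
def fit(s,yaw,obs,x0,M):
    yaw=R.from_euler('z',yaw,degrees=True)
    def f(p):
        r=yaw*R.from_euler('y',p[3]); q=np.array([proj(s,(r.apply(m)+p[:3])/1e3) for m in M])
        return [ (q[i,j]-o) for i,j,o in obs]
    r=least_squares(f,x0); return r.x[:3].round(1),np.degrees(r.x[3]).round(1),r.fun.round(1)
# bevelled top: inset b
for b in (0,2):
    A=[(-33+b,21-b/2,22),(-33+b,-21+b/2,22),(18-b,21-b/2,22),(18-b,-21+b/2,22),(-33,0,0)]
    print('A',b,fit(load('w2'),3.9,[(0,0,362.5),(1,0,270),(2,0,360),(3,0,271.5),(0,1,239.5),(1,1,239.5),(2,1,331),(3,1,331),(4,1,220)],[596,49,70,0.],A))
    B=[(18-b,21-b/2,22),(18-b,-21+b/2,22),(-33+b,21-b/2,22),(-33+b,-21+b/2,22),(18,0,0)]
    l,r_=K(184,325),K(397,325); l2,r2=K(185,568),K(396,568)
    print('B',b,fit(load('w6'),3.7,[(0,0,l[0]),(1,0,r_[0]),(2,0,l2[0]),(3,0,r2[0]),(0,1,l[1]),(1,1,l[1]),(2,1,l2[1]),(3,1,l2[1]),(4,1,K(0,298)[1])],[602,-40,36,0.],B))
E
python3 -c "
import sys;sys.path.insert(0,'.')
import os;os.chdir('.')
from h import *
s=load('w5');im=s['pixels']
# silhouette column profile through centre for pre-contact picture
g=im.max(2); c=313
print(g[215:360,c].tolist())
s=load('w6');print(s['pixels'].max(2)[215:360,316].tolist())"
```

```text
A 0 (array([602.7,  50. ,  73. ]), np.float64(0.8), array([ 0.7, -1.1, -1.9,  2.3, -0.3, -0.3,  0.4,  0.4, -0.2]))
B 0 (array([589. , -41.6,  26.9]), np.float64(11.5), array([-0.5,  0.5,  1. , -0.9, -0.2, -0.3,  0.2,  0.1,  0.1]))
A 2 (array([600.6,  49.9,  78.7]), np.float64(-3.3), array([-0.4, -0.1, -1.7,  2.2, -0.1, -0.1,  0.8,  0.8, -1.4]))
B 2 (array([591.7, -41.4,  32.8]), np.float64(16.5), array([ 0.2, -0.2,  0.5, -0.4, -0. , -0.2,  0.3,  0.2, -0.3]))
[25, 26, 26, 26, 26, 26, 26, 26, 26, 26, 26, 20, 15, 12, 14, 14, 15, 17, 23, 27, 21, 16, 14, 14, 15, 16, 16, 16, 18, 18, 20, 26, 32, 36, 37, 36, 36, 36, 38, 39, 40, 39, 39, 44, 52, 58, 57, 52, 47, 42, 42, 44, 43, 40, 40, 44, 42, 38, 38, 35, 35, 35, 35, 38, 44, 46, 40, 37, 36, 36, 36, 37, 38, 40, 40, 40, 42, 42, 42, 42, 41, 42, 41, 41, 40, 40, 38, 29, 17, 19, 35, 48, 60, 62, 46, 21, 13, 29, 42, 40, 25, 16, 22, 28, 23, 14, 7, 7, 13, 26, 35, 37, 37, 38, 37, 37, 38, 40, 44, 51, 75, 99, 109, 111, 111, 110, 110, 111, 110, 109, 109, 110, 109, 109, 109, 109, 109, 110, 109, 110, 110, 110, 111, 111, 111]
[25, 26, 26, 25, 25, 24, 24, 24, 24, 25, 25, 26, 25, 26, 26, 25, 25, 24, 17, 12, 10, 20, 24, 17, 12, 8, 11, 11, 12, 16, 24, 32, 35, 35, 36, 35, 36, 35, 37, 38, 39, 42, 45, 47, 50, 48, 40, 36, 38, 40, 41, 41, 40, 38, 38, 35, 35, 36, 36, 36, 35, 34, 34, 35, 39, 46, 47, 41, 35, 33, 34, 35, 35, 36, 37, 38, 38, 39, 39, 39, 40, 38, 40, 38, 38, 39, 39, 39, 41, 40, 38, 31, 19, 9, 16, 28, 37, 39, 48, 62, 52, 21, 7, 14, 21, 20, 11, 9, 19, 37, 46, 38, 21, 8, 7, 9, 14, 28, 36, 37, 37, 38, 39, 39, 38, 38, 38, 38, 39, 41, 53, 74, 96, 106, 107, 106, 106, 106, 107, 106, 106, 107, 107, 107, 107]
```

```bash
python3 - <<'E'
from h import *
a=np.radians(4.1);c,n=np.cos(a),np.sin(a)
s=load('w5')
for h in (17,21):
 for g in (-8,-6.5,-5,-3.5,-2):
  print('B',h,g,'front bot',*[proj(s,np.array([595.8+c*(x-g),-37.7+n*(x-g),60.9+h+z])/1e3)[1].round(1) for x,z in ((18,0),(16,22),(-31,22))],'obs 227,245.5,335')
s=load('w2');a=np.radians(3.9)
for h in (17,21):
 for g in (-8,-6.5,-5,-3.5,-2):
  print('A',h,g,'rear bot',*[proj(s,np.array([589.9+c*(x-g),49.6+n*(x-g),62.2+h+z])/1e3)[1].round(1) for x,z in ((-33,0),(-31,22),(16,22))],'obs 220,239.5,331')
E
```

```text
B 17 -8 front bot 216.0 239.5 329.6 obs 227,245.5,335
B 17 -6.5 front bot 218.9 242.7 332.1 obs 227,245.5,335
B 17 -5 front bot 221.7 245.8 334.7 obs 227,245.5,335
B 17 -3.5 front bot 224.5 249.0 337.2 obs 227,245.5,335
B 17 -2 front bot 227.3 252.1 339.8 obs 227,245.5,335
B 21 -8 front bot 219.1 243.7 335.6 obs 227,245.5,335
B 21 -6.5 front bot 222.0 247.0 338.2 obs 227,245.5,335
B 21 -5 front bot 224.9 250.2 340.8 obs 227,245.5,335
B 21 -3.5 front bot 227.8 253.4 343.4 obs 227,245.5,335
B 21 -2 front bot 230.7 256.6 346.0 obs 227,245.5,335
A 17 -8 rear bot 215.1 238.5 328.7 obs 220,239.5,331
A 17 -6.5 rear bot 212.2 235.3 326.1 obs 220,239.5,331
A 17 -5 rear bot 209.4 232.1 323.5 obs 220,239.5,331
A 17 -3.5 rear bot 206.4 228.8 320.9 obs 220,239.5,331
A 17 -2 rear bot 203.5 225.5 318.2 obs 220,239.5,331
A 21 -8 rear bot 218.2 242.7 334.8 obs 220,239.5,331
A 21 -6.5 rear bot 215.3 239.4 332.1 obs 220,239.5,331
A 21 -5 rear bot 212.3 236.1 329.5 obs 220,239.5,331
A 21 -3.5 rear bot 209.4 232.8 326.8 obs 220,239.5,331
A 21 -2 rear bot 206.4 229.4 324.1 obs 220,239.5,331
```

The USB end caught something: the charger is now pitched about 11° nose-down in the grip. Pictures from both sides put the pins about 2 mm farther in +x, and the charger is about 2.5 mm too far in −y. I shift, then press gently so the plate levels it.

Emit:
send_rows(
  commands="30 0.17 -0.12 0 -0.05;30 0 0 0 0;30 0 0 0.5 0;30 0 0 0.2 0;30 0 0 0.2 0;30 0 0 0.1 0;30 0 0 0 0",
)

```text
t: 21.65
tcp_pos: [0.5982, -0.037, -0.0039]
tool_rot: [0.999, 0.034, -0.001, -0.0]
force: [-0.4, 0.2, -0.3]
finger_gap: 0.495
gripper_force: 43.7
```

Emit:
send_rows(
  commands="30 0 0 0.1 0;30 0 0 0.1 0;30 0 0 0 0",
)

```text
t: 21.9
tcp_pos: [0.5989, -0.0373, -0.0072]
tool_rot: [0.999, 0.034, 0.0, 0.0]
force: [0.7, -0.7, -1.0]
finger_gap: 0.49
gripper_force: 43.7
```

Emit:
send_rows(
  commands="30 0 0 0.06 0;30 0 0 0.06 0;30 0 0 0.06 0;30 0 0 0 0",
)

```text
t: 22.23
tcp_pos: [0.599, -0.0373, -0.0078]
tool_rot: [0.999, 0.034, 0.0, 0.0]
force: [-5.3, 0.7, 16.5]
finger_gap: 0.491
gripper_force: 45.7
```

Emit:
send_rows(
  commands="30 0 0 0.06 0;30 0 0 0.06 0;30 0 0 0 0",
)

```text
t: 22.48
tcp_pos: [0.5988, -0.0373, -0.0083]
tool_rot: [0.999, 0.034, 0.0, 0.0]
force: [-8.6, 0.2, 27.8]
finger_gap: 0.49
gripper_force: 47.3
```

Emit:
send_rows(
  commands="30 0 0 -0.08 0;30 0 0 0 0;30 0 0 0 0;30 0 0 0 0",
  grip_force=20,
)

```text
t: 22.82
tcp_pos: [0.5988, -0.0373, -0.0081]
tool_rot: [0.999, 0.034, 0.0, 0.0]
force: [-5.8, -0.0, 19.1]
finger_gap: 0.486
gripper_force: 46.2
```

```bash
python3 - <<'E'
from h import *
st=readout.sense(); print(st['tcp_pos'],st['force'],st['gripper_force'])
s=snap('wrist','w7'); g=s['pixels'].max(2); print(g[195:360,314].tolist())
for x,z in ((18,8),(16,30),(-31,30)): print(proj(s,np.array([603+x,-37.5+x*.068,z])/1e3))
E
```

```text
[ 0.5988448  -0.03729464 -0.00813317] [-5.82663828e+00 -1.05736331e-03  1.90655028e+01] 46.16437017917633
[231, 232, 231, 231, 231, 230, 231, 232, 233, 233, 232, 233, 233, 233, 233, 232, 231, 231, 231, 231, 230, 230, 230, 230, 231, 233, 234, 234, 234, 234, 232, 181, 78, 19, 22, 22, 22, 22, 17, 9, 9, 13, 20, 19, 12, 8, 10, 10, 11, 12, 16, 26, 33, 34, 33, 32, 33, 33, 34, 36, 37, 36, 38, 43, 51, 58, 56, 46, 38, 37, 39, 40, 42, 39, 37, 37, 42, 42, 35, 33, 32, 32, 32, 33, 30, 36, 42, 42, 37, 34, 32, 33, 33, 32, 33, 34, 36, 36, 37, 37, 37, 38, 38, 38, 38, 37, 38, 37, 36, 36, 36, 34, 25, 13, 13, 29, 43, 50, 55, 53, 41, 22, 10, 18, 32, 38, 30, 16, 12, 21, 31, 30, 22, 10, 5, 6, 10, 24, 32, 33, 33, 34, 34, 34, 34, 35, 36, 37, 39, 40, 43, 51, 77, 96, 99, 100, 100, 100, 100, 100, 99, 101, 100, 99, 99]
[314.9235306  222.45767975]
[314.95573906 246.50191358]
[314.97533248 334.9035695 ]
```

Emit:
send_rows(
  commands="41 0 0 -0.08 0;41 0 0 0 0;41 0 0 0 0;41.5 0 0 0 0;41.5 0 0 0 0",
  grip_force=20,
)

```text
t: 23.28
tcp_pos: [0.5991, -0.0373, -0.008]
tool_rot: [0.999, 0.034, 0.0, 0.0]
force: [-3.8, 0.9, 11.4]
finger_gap: 0.488
gripper_force: 45.3
```

Emit:
send_rows(
  commands="42 0 0 -0.02 0;42 0 0 0 0;42 0 0 0 0",
)

```text
t: 23.53
tcp_pos: [0.5991, -0.0373, -0.008]
tool_rot: [0.999, 0.034, 0.0, 0.0]
force: [-2.4, -0.3, 9.2]
finger_gap: 0.49
gripper_force: 30.7
```

Emit:
send_rows(
  commands="42.5 0 0 0 0;42.5 0 0 0 0",
)

```text
t: 23.7
tcp_pos: [0.599, -0.0373, -0.0082]
tool_rot: [0.999, 0.034, 0.0, 0.0]
force: [-2.4, 0.1, 8.7]
finger_gap: 0.497
gripper_force: 11.5
```

Emit:
send_rows(
  commands="42.5 0 0 0.06 0;42.5 0 0 0.06 0;42.5 0 0 0 0",
)

```text
t: 23.95
tcp_pos: [0.5982, -0.0374, -0.0109]
tool_rot: [0.999, 0.034, -0.001, 0.0]
force: [-2.6, -1.0, 7.6]
finger_gap: 0.503
gripper_force: 11.8
```

```bash
cat > prof.py <<'E'
import sys; from h import *
s=snap('wrist',sys.argv[1]); g=cv2.GaussianBlur(s['pixels'],(1,3),0).max(2).astype(int)
c=int(sys.argv[2]); col=g[200:370,c]
r=next(i for i in range(130,170) if col[i]>70); f=[i for i in range(20,70) if col[i]<28][-1] if len(sys.argv)<4 else 0
print('t',readout.sense()['t'],'front top row',200+f,'rear row',200+r)
E
python3 prof.py w8 314
```

```text
t 24.0 front top row 251 rear row 348
```

Emit:
send_rows(
  commands="42.5 0 0 0.05 0;42.5 0 0 0 0;42.5 0 0 0.05 0;42.5 0 0 0 0",
)

```text
t: 24.33
tcp_pos: [0.598, -0.0373, -0.0126]
tool_rot: [0.999, 0.034, -0.001, 0.0]
force: [-4.3, -0.7, 9.0]
finger_gap: 0.501
gripper_force: 12.3
```

```bash
python3 prof.py w9 314
```

```text
t 24.3833 front top row 255 rear row 349
```

Emit:
send_rows(
  commands="42.8 0 0 0 0;42.8 0 0 0 0;43.1 0 0 0 0;43.1 0 0 0 0;43.4 0 0 0 0;43.4 0 0 0 0;43.8 0 0 0 0;44 0 0 0 0",
)

```text
t: 25.05
tcp_pos: [0.5989, -0.0372, -0.0139]
tool_rot: [0.999, 0.034, -0.0, -0.0]
force: [-0.4, -0.2, -0.3]
finger_gap: 0.516
gripper_force: 0.0
```

```bash
python3 prof.py w10 314
```

```text
t 25.1 front top row 259 rear row 348
```

Level now and released. I retreat and check.

Emit:
send_rows(
  commands="50 0 0 0 0;56 0 0 0 0;56 0 0 0 0;56 0 0 0 0;56 0 0 -0.5 0;56 0 0 -1 0;56 0 0 -1 0;56 0 0 -1 0;60 0 0 -1 0;60 0 0 -1 0;60 0 0 0 0;60 0 0 0 0",
)

```text
t: 26.1
tcp_pos: [0.5998, -0.0374, 0.0979]
tool_rot: [0.999, 0.034, 0.002, 0.001]
force: [0.5, -0.0, -0.3]
finger_gap: 0.703
gripper_force: 0.0
```

```bash
python3 go.py 419.4 250.3 98 136.5; python3 - <<'E'
from h import *
s=snap('wrist','w11'); im=s['pixels']; m=(im.max(2)<80).astype(np.uint8)*255; m[:100]=0;m[240:]=0
n,l,st,c=cv2.connectedComponentsWithStats(m)
for i in range(1,n):
    if st[i,4]>25: print(st[i].tolist(),c[i].round(1).tolist())
K={}
a=np.radians(3.9);cc,nn=np.cos(a),np.sin(a)
for cy in (44,-44):
  for x,y,z in ((-33,21,30),(-33,-21,30),(18,-21,30),(18,21,30),(-29,29,20),(14,29,20),(26,16,20),(-7.5,0,30)):
    print(cy,x,y,proj(s,np.array([599.1+cc*x-nn*(y+cy),5.6+nn*x+cc*(y+cy),z])/1e3).round(1).tolist())
E
```

```text
t 26.1 tcp [599.8 -37.4  97.9] phi 3.9 F [ 0.5 -0.  -0.3]
spin total -33.14 | dx 16.45 dy 4.22 dz -0.00
[78, 111, 35, 104, 347] [95.0, 160.3]
[65, 118, 8, 7, 38] [68.1, 120.9]
[422, 118, 200, 122, 1168] [449.2, 173.6]
[561, 127, 79, 113, 3769] [618.9, 187.0]
[33, 128, 13, 7, 69] [38.9, 131.0]
[1, 131, 15, 7, 77] [7.9, 133.7]
[146, 133, 6, 6, 29] [148.6, 135.3]
[364, 133, 6, 6, 31] [366.5, 135.4]
[56, 143, 12, 7, 60] [61.3, 145.9]
[0, 149, 6, 5, 27] [2.2, 151.0]
[166, 175, 6, 6, 27] [168.6, 177.3]
[174, 175, 63, 65, 3602] [205.7, 207.3]
[289, 176, 53, 64, 3062] [314.9, 209.5]
[73, 189, 10, 7, 49] [76.9, 191.6]
[11, 194, 12, 8, 61] [16.1, 197.0]
[62, 204, 10, 8, 50] [66.2, 207.5]
[33, 207, 11, 8, 56] [37.7, 210.0]
44 -33 21 [177.3, 243.5]
44 -33 -21 [230.6, 243.5]
44 18 -21 [224.8, 181.0]
44 18 21 [167.8, 181.1]
44 -29 29 [171.6, 233.6]
44 14 29 [163.7, 182.6]
44 26 16 [178.5, 167.4]
44 -7.5 0 [200.2, 213.3]
-44 -33 21 [288.9, 243.4]
-44 -33 -21 [342.1, 243.3]
-44 18 -21 [343.9, 180.9]
-44 18 21 [287.1, 181.0]
-44 -29 29 [279.8, 233.5]
-44 14 29 [277.9, 182.5]
-44 26 16 [294.4, 167.3]
-44 -7.5 0 [315.5, 213.2]
```

Charger B's outline spans u 289–342 against 288–343 predicted, so it is home. Now board A.

Emit:
send_rows(
  commands="60 0 0 0 -1;60 0 0 0 -1;60 0 0 0 -1;60 0 0 0 -1;60 0 0 0 -1;60 0 0 0 -1;60 0 0 0 -1;60 0 0 0 -1;60 0 0 0 -1;60 0 0 0 -1;60 0 0 0 -1;60 0 0 0 -1;60 0 0 0 -1;60 0 0 0 -1;60 0 0 0 -1;60 0 0 0 -1;60 0 0 0 -1;60 0 0 0 -1;60 0 0 0 -1;60 0 0 0 -1",
)

```text
t: 27.82
tcp_pos: [0.5976, -0.0369, 0.0944]
tool_rot: [0.742, 0.67, -0.001, -0.002]
force: [0.3, -0.3, 0.2]
finger_gap: 0.703
gripper_force: 0.0
```

Emit:
send_rows(
  commands="60 0 0 0 -1;60 0 0 0 -1;60 0 0 0 -1;60 0 0 0 -1;60 0 0 0 -1;60 0 0 0 -1;60 0 0 0 -1;60 0 0 0 -1;60 0 0 0 -1;60 0 0 0 -1;60 0 0 0 -1;60 0 0 0 -1;60 0 0 0 -1;60 0 0 0 -0.15",
)

```text
t: 28.98
tcp_pos: [0.5976, -0.0369, 0.0945]
tool_rot: [0.37, 0.929, -0.0, -0.002]
force: [-0.4, 0.9, -0.1]
finger_gap: 0.705
gripper_force: 0.0
```

```bash
python3 go.py 419.4 250.3 98 136.5
```

```text
t 29.0 tcp [597.6 -36.9  94.5] phi 136.6 F [-0.4  0.9 -0.1]
spin total 0.03 | dx 16.35 dy 4.28 dz -0.17
```

Emit:
send_rows(
  commands="56 0.98 0.26 0 0;56 0.98 0.26 0 0;56 0.98 0.26 0 0;56 0.98 0.26 0 0;56 0.98 0.26 0 0;56 0.98 0.26 0 0;56 0.98 0.26 0 0;56 0.98 0.26 0 0;56 0.98 0.26 0 0;56 0.98 0.26 0 0;56 0.98 0.26 0 0;56 0.98 0.26 0 0;56 0.98 0.26 0 0;56 0.98 0.26 0 0;56 0.98 0.26 0 0;56 0.98 0.26 0 0;56 0.67 0.12 0 0;56 0 0 0 0;56 0 0 0 0",
)

```text
t: 30.57
tcp_pos: [0.4198, 0.25, 0.0956]
tool_rot: [0.37, 0.929, -0.001, -0.0]
force: [0.9, -0.2, -1.8]
finger_gap: 0.656
gripper_force: 0.0
```

```bash
python3 go.py 419.4 250.3 -20 136.5; python3 - <<'E'
from h import *
s=snap('wrist','w12'); im=s['pixels']; hsv=cv2.cvtColor(im,cv2.COLOR_RGB2HSV)
a=np.radians(-43.5);c,n=np.cos(a),np.sin(a)
P=lambda x,y,z: proj(s,np.array([419.4+c*x-n*y,250.3+n*x+c*y,z])/1e3)
print([P(x,y,4).round(1).tolist() for x,y in ((-24,17),(-24,-17),(22,-17),(22,17))],'ctr',P(-1,0,4).round(1))
print('transf top',P(-7,-4,18).round(1))
for nm,lo,hi in (('green',(35,60,30),(85,255,255)),('yellow',(20,120,120),(34,255,255))):
    m=cv2.inRange(hsv,lo,hi); k=P(-1,0,4).astype(int); mm=np.zeros_like(m); mm[k[1]-55:k[1]+55,k[0]-55:k[0]+55]=m[k[1]-55:k[1]+55,k[0]-55:k[0]+55]
    cs,_=cv2.findContours(mm,0,2); b=np.vstack([q for q in cs if cv2.contourArea(q)>15]); r=cv2.minAreaRect(b); print(nm,r,cv2.boxPoints(r).round(0).tolist())
E
```

```text
t 30.6 tcp [419.8 250.   95.6] phi 136.6 F [ 0.9 -0.2 -1.8]
spin total 0.02 | dx 0.02 dy -0.00 dz 5.78
[[336.7, 165.4], [294.3, 165.3], [295.4, 218.6], [335.5, 218.6]] ctr [315.5 192.7]
transf top [310.3 190.8]
green ((315.5, 191.5), (53.0, 41.0), 90.0) [[295.0, 165.0], [336.0, 165.0], [336.0, 218.0], [295.0, 218.0]]
yellow ((310.5, 190.0), (22.0, 21.0), 90.0) [[300.0, 179.0], [321.0, 179.0], [321.0, 201.0], [300.0, 201.0]]
```

The green outline (295–336, 165–218) matches the prediction exactly. I descend and probe the bench.

Emit:
send_rows(
  commands="48 0 0 1 0;48 0 0 1 0;48 0 0 1 0;48 0 0 1 0;48 0 0 1 0;48 0 0 0.4 0;48 0 0 0.1 0;48 0 0 0.1 0;48 0 0 0 0;48 0 0 0 0",
  grip_force=30,
)

```text
t: 31.45
tcp_pos: [0.4213, 0.25, -0.015]
tool_rot: [0.371, 0.929, 0.001, 0.001]
force: [0.1, -0.3, -0.3]
finger_gap: 0.561
gripper_force: 0.0
```

Emit:
send_rows(
  commands="48 0 0 0.05 0;48 0 0 0.05 0;48 0 0 0 0",
)

```text
t: 31.7
tcp_pos: [0.4208, 0.2501, -0.0174]
tool_rot: [0.37, 0.929, 0.0, 0.0]
force: [0.1, 0.3, 0.2]
finger_gap: 0.56
gripper_force: 0.0
```

Emit:
send_rows(
  commands="48 0 0 0.05 0;48 0 0 0.05 0;48 0 0 0 0",
)

```text
t: 31.95
tcp_pos: [0.4204, 0.2499, -0.0199]
tool_rot: [0.37, 0.929, -0.0, -0.0]
force: [-1.5, -0.8, 0.1]
finger_gap: 0.563
gripper_force: 0.0
```

Emit:
send_rows(
  commands="48 0 0 0.05 0;48 0 0 0.05 0;48 0 0 0 0",
)

```text
t: 32.2
tcp_pos: [0.4204, 0.2499, -0.022]
tool_rot: [0.37, 0.929, -0.0, -0.0]
force: [0.3, -0.3, -0.4]
finger_gap: 0.558
gripper_force: 0.0
```

Emit:
send_rows(
  commands="48 0 0 0.05 0;48 0 0 0 0;48 0 0 0 0",
)

```text
t: 32.45
tcp_pos: [0.4205, 0.2499, -0.0229]
tool_rot: [0.37, 0.929, -0.0, -0.0]
force: [-0.0, -0.1, 0.3]
finger_gap: 0.561
gripper_force: 0.0
```

Emit:
send_rows(
  commands="48 0 0 0.05 0;48 0 0 0 0;48 0 0 0 0",
)

```text
t: 32.7
tcp_pos: [0.4205, 0.2499, -0.0238]
tool_rot: [0.37, 0.929, -0.0, -0.0]
force: [0.3, 0.3, 0.8]
finger_gap: 0.565
gripper_force: 0.0
```

Emit:
send_rows(
  commands="40 0 0 0 0;36 0 0 0 0;28 0 0 0 0;28 0 0 0 0;28 0 0 0 0;28 0 0 0 0",
)

```text
t: 33.2
tcp_pos: [0.4205, 0.2499, -0.0236]
tool_rot: [0.37, 0.929, 0.0, 0.0]
force: [0.0, 0.0, 4.7]
finger_gap: 0.38
gripper_force: 29.8
```

Emit:
send_rows(
  commands="28 0 0 -0.3 0;28 0 0 -0.7 0;28 0 0 -1 0;28 0 0 -1 0;28 0 0 -1 0;28 0 0 -0.7 0;28 0 0 0 -1;28 0 0 0 -1;28 0 0 0 -1;28 0 0 0 -1;28 0 0 0 -1;28 0 0 0 -1;28 0 0 0 -1;28 0 0 0 -1;28 0 0 0 -1;28 0 0 0 -1;28 0 0 0 -1;28 0 0 0 -1;28 0 0 0 -1;28 0 0 0 0",
)

```text
t: 34.87
tcp_pos: [0.4204, 0.2499, 0.0703]
tool_rot: [-0.075, 0.997, -0.0, -0.0]
force: [0.3, 0.6, -0.6]
finger_gap: 0.383
gripper_force: 29.9
```

```bash
cat > pal.py <<'E'
import sys; from h import *
from scipy.optimize import least_squares
def pins():
    return [(x,sy*y+cy) for cy in (42,-42) for x,y in ((-18.5,25),(18.5,25),(-31,12),(31,12)) for sy in (1,-1)]
def fit(f,p0=(599.9,221.7,8.6)):
    s=load(f); im=s['pixels']; m=((im.max(2)<110)).astype(np.uint8)
    n,l,st,c=cv2.connectedComponentsWithStats(m)
    C=np.array([c[i] for i in range(1,n) if 15<st[i,4]<160 and max(st[i,2:4])<22])
    Q=np.array(pins())
    def pr(p): 
        a=np.radians(p[2]); cc,nn=np.cos(a),np.sin(a)
        return np.array([proj(s,np.array([p[0]+cc*x-nn*y,p[1]+nn*x+cc*y,16])/1e3) for x,y in Q])
    q=pr(p0); D=np.linalg.norm(q[:,None]-C[None],axis=2); j=D.argmin(1); ok=D.min(1)<8
    r=least_squares(lambda p:(pr(p)-C[j])[ok].ravel(),p0,loss='soft_l1',x_scale=[1,1,.3])
    print(f,'n',ok.sum(),'start mean offs',(C[j]-q)[ok].mean(0).round(1),'pose',r.x.round(1),'rms px',np.sqrt((r.fun**2).mean()).round(2))
for f in sys.argv[1:]: fit(f)
E
python3 pal.py w3 w2 top1; python3 go.py 594.6 263.3 60 188.6
```

```text
w3 n 16 start mean offs [-1.9 -0.2] pose [599.9 220.1   8.8] rms px 0.55
w2 n 13 start mean offs [-2.2 -0.5] pose [599.6 220.    8.8] rms px 0.63
top1 n 0 start mean offs [nan nan] pose [599.9 221.7   8.6] rms px nan
t 34.9 tcp [420.4 249.9  70.3] phi -171.4 F [ 0.3  0.6 -0.6]
spin total -0.00 | dx -8.71 dy -0.64 dz 0.52pal.py:15: RuntimeWarning: Mean of empty slice.
  print(f,'n',ok.sum(),'start mean offs',(C[j]-q)[ok].mean(0).round(1),'pose',r.x.round(1),'rms px',np.sqrt((r.fun**2).mean()).round(2))
  ret = um.true_divide(
  ret = ret.dtype.type(ret / rcount)
```

Emit:
send_rows(
  commands="28 -0.97 -0.08 0 0;28 -0.97 -0.08 0 0;28 -0.97 -0.08 0 0;28 -0.97 -0.08 0 0;28 -0.97 -0.08 0 0;28 -0.97 -0.08 0 0;28 -0.97 -0.08 0 0;28 -0.97 -0.08 0 0;28 -0.94 -0.08 0 -0.05;28 0 0 0.5 0;28 0 0 0 0;28 0 0 0 0",
)

```text
t: 35.87
tcp_pos: [0.5919, 0.2609, 0.0587]
tool_rot: [-0.076, 0.997, -0.0, -0.003]
force: [0.2, -0.1, -0.3]
finger_gap: 0.386
gripper_force: 29.9
```

```bash
python3 go.py 594.4 261.7 -10.6 188.8; python3 - <<'E'
from h import *
s=snap('wrist','w13'); im=s['pixels']; hsv=cv2.cvtColor(im,cv2.COLOR_RGB2HSV)
st=readout.sense(); t=st['tcp_pos']*1e3; a=np.radians(8.8);c,n=np.cos(a),np.sin(a)
P=lambda x,y,z,g=1: proj(s,np.array([t[0]+c*(x-g)-n*y,t[1]+n*(x-g)+c*y,t[2]+23.6+z])/1e3)
print([P(x,y,4).round(1).tolist() for x,y in ((-24,17),(-24,-17),(22,-17),(22,17))],'transf top',P(-7,-4,18).round(1))
k=P(-1,0,4).astype(int)
for nm,lo,hi in (('green',(35,60,30),(85,255,255)),('yellow',(20,120,120),(34,255,255))):
    m=cv2.inRange(hsv,lo,hi); mm=np.zeros_like(m); sl=np.s_[k[1]-75:k[1]+75,k[0]-75:k[0]+75]; mm[sl]=m[sl]
    cs,_=cv2.findContours(mm,0,2); b=np.vstack([q for q in cs if cv2.contourArea(q)>15]); print(nm,cv2.boundingRect(b),cv2.minAreaRect(b))
E
python3 pal.py w13
```

```text
t 35.9 tcp [591.9 260.9  58.7] phi -171.3 F [ 0.2 -0.1 -0.3]
spin total -0.03 | dx -0.13 dy 0.02 dz 3.46
[[354.5, 224.2], [280.0, 224.4], [283.4, 309.1], [351.3, 309.0]] transf top [308.2 273.3]
green (280, 221, 73, 84) ((316.0, 262.5), (83.0, 72.0), 90.0)
yellow (289, 251, 36, 36) ((306.5, 268.5), (35.0, 35.0), 90.0)
w13 n 12 start mean offs [ 2.5 -0.4] pose [599.3 223.5   9. ] rms px 0.9
```

```bash
python3 - <<'E'
from h import *
from pal import pins
s=load('w13'); im=s['pixels']; m=((im.max(2)<110)).astype(np.uint8)
n,l,st,c=cv2.connectedComponentsWithStats(m)
for i in range(1,n):
    if 12<st[i,4]<250 and 200<c[i][0]<520 and c[i][1]<330: print(st[i].tolist(),c[i].round(1))
a=np.radians(8.7);cc,nn=np.cos(a),np.sin(a)
for x,y in pins():
    print((x,y),*[proj(s,np.array([599.6+cc*x-nn*y,221.7+nn*x+cc*y,z])/1e3).round(1) for z in (9,22)])
crop('w13',215,120,425,330,2.8,'w13c')
E
```

```text
[367, 163, 9, 10, 74] [371.  167.5]
[335, 171, 9, 11, 66] [338.5 175.7]
[207, 172, 12, 10, 78] [213.1 176.3]
[299, 172, 9, 9, 61] [302.7 175.8]
[280, 189, 9, 10, 66] [283.9 193.7]
[353, 189, 10, 11, 72] [357.2 193.6]
[229, 190, 11, 10, 75] [234.2 194.2]
[181, 195, 38, 7, 45] [202.3 195.5]
[303, 194, 36, 1, 36] [320.5 194. ]
[186, 234, 37, 7, 78] [205.4 234.8]
[233, 238, 11, 12, 83] [238.4 243.7]
[217, 254, 11, 12, 86] [221.9 259.4]
[515, 326, 9, 5, 31] [518.9 328.2]
(-18.5, 67) [355.9 190.9] [358.2 196.7]
(-18.5, 17) [283.3 190.9] [281.4 196.8]
(18.5, 67) [353.9 239.7] [356.  247.9]
(18.5, 17) [284.9 239.8] [283.2 248. ]
(-31, 54) [337.4 173.2] [338.7 178.1]
(-31, 30) [301.9 173.2] [301.1 178.2]
(31, 54) [335.7 255.1] [336.7 264. ]
(31, 30) [303.1 255.2] [302.4 264.1]
(-18.5, -17) [233.9 191. ] [229.2 196.8]
(-18.5, -67) [161.3 191. ] [152.4 196.9]
(18.5, -17) [238.  239.8] [233.8 248. ]
(18.5, -67) [169.1 239.8] [161.1 248. ]
(-31, -30) [213.2 173.3] [207.1 178.2]
(-31, -54) [177.7 173.3] [169.6 178.3]
(31, -30) [221.7 255.2] [216.7 264.1]
(31, -54) [189.2 255.2] [182.4 264.1]
```

View pics/w13c.png

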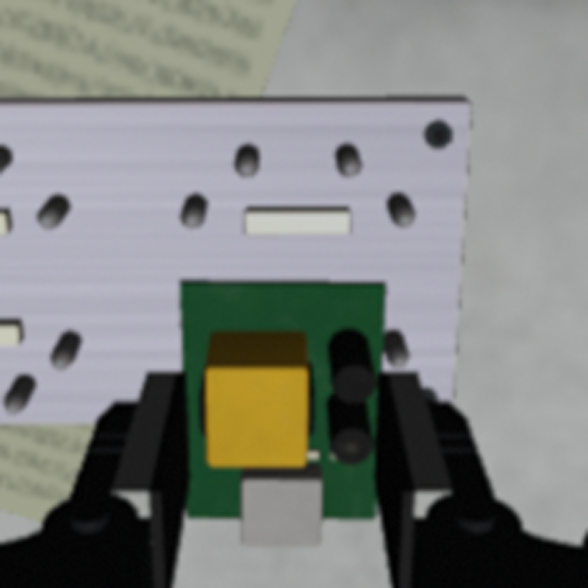

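The picture shows the board level in the grip, centred at crop x ≈ 283, with nest pins at (247,160), (347,160), (194,210) and (400,210). The nest centre is at 297, so I shift about 3 mm in +x and +y, then lower.

Emit:
send_rows(
  commands="28 -0.14 0.15 0 0;28 0 0 1 0;28 0 0 1 0;28 0 0 0.7 0;28 0 0 0 0;28 0 0 0 0",
)

```text
t: 36.42
tcp_pos: [0.596, 0.2648, 0.0055]
tool_rot: [-0.076, 0.997, -0.0, -0.001]
force: [-0.3, 0.3, -0.0]
finger_gap: 0.382
gripper_force: 29.9
```

```bash
python3 go.py 594.4 264 -10.6 188.8; python3 - <<'E'
from h import *
s=snap('wrist','w14'); im=s['pixels']; hsv=cv2.cvtColor(im,cv2.COLOR_RGB2HSV)
m=((im.max(2)<110)).astype(np.uint8); n,l,st,c=cv2.connectedComponentsWithStats(m)
for i in range(1,n):
    if 12<st[i,4]<250 and 200<c[i][0]<420 and c[i][1]<330: print(st[i].tolist(),c[i].round(1))
m=cv2.inRange(hsv,(35,60,30),(85,255,255)); m[:150]=0; cs,_=cv2.findContours(m,0,2); b=max(cs,key=cv2.contourArea); print('green',cv2.boundingRect(b))
a=np.radians(8.8);cc,nn=np.cos(a),np.sin(a)
for nx,ny in ((593.3,263.8),):
  for x,y,z in ((-18.5,25,16),(-18.5,-25,16),(-31,12,16),(-31,-12,16)): print('pin',proj(s,np.array([nx+cc*x-nn*y,ny+nn*x+cc*y,z])/1e3).round(1))
  for z in (24,30): print('board',z,[proj(s,np.array([nx+cc*x-nn*y,ny+nn*x+cc*y,z+4])/1e3).round(1).tolist() for x,y in ((-24,17),(-24,-17),(22,-17),(22,17))])
E
```

```text
t 36.4 tcp [596.  264.8   5.5] phi -171.3 F [-0.3  0.3 -0. ]
spin total -0.02 | dx 0.08 dy -0.03 dz 0.81
[295, 0, 29, 12, 199] [312.5   3.8]
[376, 176, 13, 13, 128] [381.9 182.3]
[287, 187, 12, 14, 127] [292.6 193.4]
[334, 187, 12, 15, 128] [339.3 193.4]
[358, 209, 13, 16, 147] [363.9 216.4]
[195, 210, 16, 16, 163] [203.1 217. ]
[262, 210, 13, 15, 136] [268.3 216.6]
[293, 216, 48, 3, 96] [316.  216.5]
[203, 271, 15, 17, 169] [210.4 279.1]
green (280, 221, 72, 85)
pin [364.7 217.2]
pin [266.6 217.3]
pin [339.7 193.9]
pin [291.5 194. ]
board 24 [[351.8, 215.9], [279.4, 216.0], [282.8, 299.0], [348.7, 298.9]]
board 30 [[353.2, 220.7], [278.0, 220.8], [281.6, 306.3], [349.9, 306.3]]
```

Aligned with the nest within 0.5 mm. I lower.

Emit:
send_rows(
  commands="28 0 0 0.15 0;28 0 0 0.15 0;28 0 0 0.15 0;28 0 0 0 0",
)

```text
t: 36.8
tcp_pos: [0.5969, 0.2648, -0.0029]
tool_rot: [-0.076, 0.997, -0.0, -0.0]
force: [0.0, -0.3, -0.1]
finger_gap: 0.378
gripper_force: 29.9
```

Emit:
send_rows(
  commands="28 0 0 0.1 0;28 0 0 0.1 0;28 0 0 0 0",
)

```text
t: 37.05
tcp_pos: [0.5968, 0.2647, -0.0072]
tool_rot: [-0.076, 0.997, -0.0, -0.0]
force: [-0.2, 1.3, 0.1]
finger_gap: 0.381
gripper_force: 29.9
```

Emit:
send_rows(
  commands="28 0 0 0.08 0;28 0 0 0.07 0;28 0 0 0 0",
)

```text
t: 37.3
tcp_pos: [0.5969, 0.2648, -0.0101]
tool_rot: [-0.076, 0.997, -0.0, -0.0]
force: [-0.6, -0.3, -0.8]
finger_gap: 0.376
gripper_force: 29.9
```

Emit:
send_rows(
  commands="28 0 0 0.05 0;28 0 0 0 0;28 0 0 0 0",
)

```text
t: 37.55
tcp_pos: [0.5971, 0.2648, -0.0105]
tool_rot: [-0.076, 0.997, -0.0, 0.0]
force: [-1.3, -1.5, 2.2]
finger_gap: 0.379
gripper_force: 30.2
```

Contact came at the predicted height. I release gently and retreat.

Emit:
send_rows(
  commands="33 0 0 0.01 0;33.5 0 0 0 0;34.5 0 0 0 0;36 0 0 0 0;40 0 0 0 0;44 0 0 0 0;46 0 0 0 0;46 0 0 0 0;46 0 0 -0.3 0;46 0 0 -0.7 0;46 0 0 -1 0;46 0 0 -1 0;50 0 0 -1 0;56 0 0 -1 0;56 0 0 0 0;56 0 0 0 0",
)

```text
t: 38.88
tcp_pos: [0.5984, 0.2652, 0.0915]
tool_rot: [-0.076, 0.997, 0.0, 0.002]
force: [-0.9, -0.3, 0.4]
finger_gap: 0.656
gripper_force: 0.0
```

```bash
python3 - <<'E'
from h import *
s=snap('wrist','w15'); im=s['pixels']; hsv=cv2.cvtColor(im,cv2.COLOR_RGB2HSV)
m=cv2.inRange(hsv,(35,60,30),(85,255,255)); cs,_=cv2.findContours(m,0,2)
for b in cs:
    if cv2.contourArea(b)>300: print('green',cv2.boundingRect(b),cv2.minAreaRect(b))
a=np.radians(8.8);cc,nn=np.cos(a),np.sin(a)
print('board',[proj(s,np.array([593.3+cc*x-nn*y,263.8+nn*x+cc*y,17])/1e3).round(1).tolist() for x,y in ((-24,17),(-24,-17),(22,-17),(22,17))])
E
python3 go.py 456 113.1 80 188.1
```

```text
green (294, 167, 44, 56) ((315.5, 194.5), (55.0, 43.0), 90.0)
board [[338.4, 164.4], [292.8, 164.5], [294.2, 221.4], [337.1, 221.3]]
t 38.9 tcp [597.1 264.9  89.9] phi -171.3 F [-0.1 -0.2  0.8]
spin total 0.16 | dx 8.06 dy -6.52 dz 0.50
```

Emit:
send_rows(
  commands="56 0.9 -0.73 0 0.16;56 0.9 -0.73 0 0;56 0.9 -0.73 0 0;56 0.9 -0.73 0 0;56 0.9 -0.73 0 0;56 0.9 -0.73 0 0;56 0.9 -0.73 0 0;56 0.9 -0.73 0 0;56 0.86 -0.68 0 0;56 0 0 0 0;56 0 0 0 0",
)

```text
t: 39.85
tcp_pos: [0.4546, 0.1124, 0.0883]
tool_rot: [-0.07, 0.998, 0.0, -0.001]
force: [1.2, -0.0, -0.3]
finger_gap: 0.656
gripper_force: 0.0
```

```bash
python3 go.py 456 113.1 -20 188.1; cat > brd.py <<'E'
from h import *
import sys; f,ox,oy,th=sys.argv[1],*map(float,sys.argv[2:5])
s=snap('wrist',f); im=s['pixels']; hsv=cv2.cvtColor(im,cv2.COLOR_RGB2HSV)
a=np.radians(th);c,n=np.cos(a),np.sin(a)
P=lambda x,y,z: proj(s,np.array([ox+c*x-n*y,oy+n*x+c*y,z])/1e3)
print([P(x,y,4).round(1).tolist() for x,y in ((-24,17),(-24,-17),(22,-17),(22,17))],'transf top',P(-7,-4,18).round(1))
k=P(-1,0,4).astype(int)
for nm,lo,hi in (('green',(35,60,30),(85,255,255)),('yellow',(20,120,120),(34,255,255))):
    m=cv2.inRange(hsv,lo,hi); mm=np.zeros_like(m); sl=np.s_[max(0,k[1]-50):k[1]+50,k[0]-50:k[0]+50]; mm[sl]=m[sl]
    cs,_=cv2.findContours(mm,0,2); b=np.vstack([q for q in cs if cv2.contourArea(q)>15]); print(nm,cv2.boundingRect(b),cv2.minAreaRect(b))
E
python3 brd.py w16 456 113.1 8.1
```

```text
t 39.9 tcp [454.6 112.4  88.3] phi -172.0 F [ 1.2 -0.  -0.3]
spin total -0.03 | dx -0.08 dy 0.03 dz 5.41
[[338.7, 170.8], [295.3, 170.9], [296.5, 225.1], [337.6, 225.0]] transf top [311.8 197.1]
green (295, 170, 44, 56) ((316.5, 197.5), (55.0, 43.0), 90.0)
yellow (301, 185, 23, 24) ((312.0, 196.5), (23.0, 22.0), 90.0)
```

Emit:
send_rows(
  commands="48 -0.08 0.03 1 0;48 0 0 1 0;48 0 0 1 0;48 0 0 1 0;48 0 0 1 0;48 0 0 0.2 0;48 0 0 0.1 0;48 0 0 0.1 0;48 0 0 0 0;48 0 0 0 0",
)

```text
t: 40.73
tcp_pos: [0.4582, 0.1139, -0.0182]
tool_rot: [-0.071, 0.998, -0.0, 0.001]
force: [-0.7, -1.0, 0.2]
finger_gap: 0.557
gripper_force: 0.0
```

Emit:
send_rows(
  commands="48 0 0 0.05 0;48 0 0 0.05 0;48 0 0 0.02 0;48 0 0 0 0",
)

```text
t: 41.07
tcp_pos: [0.4576, 0.1137, -0.0211]
tool_rot: [-0.07, 0.998, -0.0, 0.0]
force: [-0.3, -0.3, -0.6]
finger_gap: 0.56
gripper_force: 0.0
```

Emit:
send_rows(
  commands="48 0 0 0.05 0;48 0 0 0.05 0;48 0 0 0 0;48 0 0 0 0",
)

```text
t: 41.4
tcp_pos: [0.4574, 0.1137, -0.0235]
tool_rot: [-0.07, 0.998, 0.0, -0.0]
force: [0.1, 0.3, 1.0]
finger_gap: 0.563
gripper_force: 0.0
```

Emit:
send_rows(
  commands="40 0 0 0.02 0;36 0 0 0 0;28 0 0 0 0;28 0 0 0 0;28 0 0 0 0;28 0 0 0 0",
)

```text
t: 41.9
tcp_pos: [0.4574, 0.1137, -0.0236]
tool_rot: [-0.07, 0.998, -0.0, 0.0]
force: [-1.0, -0.8, 3.7]
finger_gap: 0.378
gripper_force: 29.8
```

Emit:
send_rows(
  commands="28 0 0 -0.3 0;28 0 0 -0.7 0;28 0 0 -1 0;28 0 0 -1 0;28 0 0 -1 -0.2;28 0 0 0 0",
)

```text
t: 42.4
tcp_pos: [0.4595, 0.1139, 0.0592]
tool_rot: [-0.078, 0.997, -0.0, 0.003]
force: [0.2, 0.1, 0.1]
finger_gap: 0.38
gripper_force: 29.9
```

```bash
python3 go.py 607.6 181.2 10 188.8
```

```text
t 42.4 tcp [459.5 113.9  59.2] phi -171.1 F [0.2 0.1 0.1]
spin total 0.03 | dx -7.83 dy 2.19 dz 2.46
```

Emit:
send_rows(
  commands="28 -0.88 0.25 0 0;28 -0.88 0.25 0 0;28 -0.88 0.25 0 0;28 -0.88 0.25 0 0;28 -0.88 0.25 0 0;28 -0.88 0.25 0 0;28 -0.88 0.25 0 0;28 -0.88 0.24 0 0;28 -0.88 0.2 0 0;28 0 0 0.8 0;28 0 0 0.8 0;28 0 0 0.8 0;28 0 0 0 0;28 0 0 0 0",
)

```text
t: 43.57
tcp_pos: [0.6057, 0.1813, 0.0066]
tool_rot: [-0.077, 0.997, -0.0, -0.002]
force: [-0.1, 0.4, 0.0]
finger_gap: 0.384
gripper_force: 29.9
```

```bash
cat > al.py <<'E'
import sys; from h import *
f,nx,ny=sys.argv[1],*map(float,sys.argv[2:4])
s=snap('wrist',f); im=s['pixels']; hsv=cv2.cvtColor(im,cv2.COLOR_RGB2HSV); t=readout.sense()['tcp_pos']*1e3; print(t.round(1))
a=np.radians(8.8);cc,nn=np.cos(a),np.sin(a)
m=((im.max(2)<110)).astype(np.uint8); n,l,st,c=cv2.connectedComponentsWithStats(m)
C=np.array([c[i] for i in range(1,n) if 12<st[i,4]<250])
for x,y,z in ((-18.5,25,16),(-18.5,-25,16),(-31,12,16),(-31,-12,16)):
    q=proj(s,np.array([nx+cc*x-nn*y,ny+nn*x+cc*y,z])/1e3); d=np.linalg.norm(C-q,axis=1); print('pin',q.round(1),'obs',C[d.argmin()].round(1))
m=cv2.inRange(hsv,(35,60,30),(85,255,255)); m[:150]=0; cs,_=cv2.findContours(m,0,2)
for b in cs:
    if cv2.contourArea(b)>500: print('green',cv2.boundingRect(b))
print('board',[proj(s,np.array([nx+cc*x-nn*y,ny+nn*x+cc*y,t[2]+27.6])/1e3).round(1).tolist() for x,y in ((-24,17),(-24,-17),(22,-17),(22,17))])
E
python3 al.py w17 606.2 180.8
```

```text
[606.8 181.4   7.8]
pin [364.3 222.2] obs [363.5 221.5]
pin [267.5 222.1] obs [269.1 221.5]
pin [339.8 199.2] obs [339.4 198.7]
pin [292.1 199.2] obs [293.1 198.7]
green (279, 222, 73, 85)
green (436, 216, 76, 77)
board [[353.3, 227.4], [278.6, 227.3], [281.9, 311.8], [349.8, 311.9]]
```

Emit:
send_rows(
  commands="28 -0.13 0.02 0 0;28 0 0 0.2 0;28 0 0 0.15 0;28 0 0 0.15 0;28 0 0 0 0",
)

```text
t: 44.03
tcp_pos: [0.6093, 0.1821, -0.0022]
tool_rot: [-0.077, 0.997, -0.0, -0.0]
force: [-0.3, 0.2, -1.1]
finger_gap: 0.387
gripper_force: 29.9
```

Emit:
send_rows(
  commands="28 0 0 0.1 0;28 0 0 0.1 0;28 0 0 0 0",
)

```text
t: 44.28
tcp_pos: [0.6094, 0.1822, -0.0062]
tool_rot: [-0.077, 0.997, -0.0, -0.0]
force: [0.3, 0.5, -0.6]
finger_gap: 0.385
gripper_force: 29.9
```

Emit:
send_rows(
  commands="28 0 0 0.1 0;28 0 0 0.08 0;28 0 0 0 0",
)

```text
t: 44.53
tcp_pos: [0.6094, 0.1822, -0.0098]
tool_rot: [-0.077, 0.997, -0.0, -0.0]
force: [0.2, -0.2, -0.9]
finger_gap: 0.382
gripper_force: 29.9
```

Emit:
send_rows(
  commands="28 0 0 0.05 0;28 0 0 0 0;28 0 0 0 0",
)

```text
t: 44.78
tcp_pos: [0.6098, 0.1822, -0.0104]
tool_rot: [-0.077, 0.997, -0.0, 0.0]
force: [-0.8, 0.3, 0.1]
finger_gap: 0.387
gripper_force: 29.9
```

Emit:
send_rows(
  commands="28 0 0 0.04 0;28 0 0 0 0;28 0 0 0 0",
)

```text
t: 45.03
tcp_pos: [0.6098, 0.1823, -0.0106]
tool_rot: [-0.077, 0.997, 0.0, 0.0]
force: [-1.1, 0.1, 4.3]
finger_gap: 0.384
gripper_force: 30.4
```

Seated. I release and retreat.

Emit:
send_rows(
  commands="33 0 0 0 0;33.5 0 0 0 0;34.5 0 0 0 0;36 0 0 0 0;40 0 0 0 0;44 0 0 0 0;46 0 0 0 0;46 0 0 0 0;46 0 0 -0.3 0;46 0 0 -0.7 0;46 0 0 -1 0;46 0 0 -1 0;50 0 0 -1 0;60 0 0 -1 0;60 0 0 0 0;60 0 0 0 0",
)

```text
t: 46.37
tcp_pos: [0.611, 0.1824, 0.0912]
tool_rot: [-0.077, 0.997, 0.0, 0.002]
force: [0.3, 0.5, -0.1]
finger_gap: 0.699
gripper_force: 0.0
```

```bash
python3 - <<'E'
from h import *
s=snap('wrist','w18'); hsv=cv2.cvtColor(s['pixels'],cv2.COLOR_RGB2HSV)
m=cv2.inRange(hsv,(35,60,30),(85,255,255)); cs,_=cv2.findContours(m,0,2)
for b in cs:
    if cv2.contourArea(b)>300: print('green',cv2.boundingRect(b),cv2.minAreaRect(b))
a=np.radians(8.8);cc,nn=np.cos(a),np.sin(a)
for nx,ny in ((606.2,180.8),(593.3,263.8)): print('board',[proj(s,np.array([nx+cc*x-nn*y,ny+nn*x+cc*y,17])/1e3).round(1).tolist() for x,y in ((-24,17),(-24,-17),(22,-17),(22,17))])
E
python3 go.py 448.8 -165.9 92 153.9
```

```text
green (400, 168, 49, 55) ((423.8019714355469, 194.98019409179688), (43.78163528442383, 58.50818634033203), 5.710593223571777)
green (294, 168, 44, 56) ((315.5, 195.5), (55.0, 43.0), 90.0)
board [[338.2, 164.8], [292.6, 164.8], [293.9, 221.7], [336.8, 221.7]]
board [[450.9, 164.9], [405.3, 164.8], [399.9, 221.8], [442.9, 221.8]]
t 46.4 tcp [609.8 182.3  89.7] phi -171.1 F [ 0.6 -0.  -0.4]
spin total 8.75 | dx -0.43 dy -19.18 dz -0.11
```

Both boards are home (294–338 and 400–449, as predicted). Now the case half.

Emit:
send_rows(
  commands="60 0 0 0 1;60 0 0 0 1;60 0 0 0 1;60 0 0 0 1;60 0 0 0 1;60 0 0 0 1;60 0 0 0 1;60 0 0 0 1;60 0 0 0 0.75;60 -0.02 -1 0 0;60 -0.02 -1 0 0;60 -0.02 -1 0 0;60 -0.02 -1 0 0;60 -0.02 -1 0 0;60 -0.02 -1 0 0;60 -0.02 -1 0 0;60 -0.02 -1 0 0;60 -0.02 -1 0 0;60 -0.02 -1 0 0",
)

```text
t: 48.0
tcp_pos: [0.5236, 0.0003, 0.0876]
tool_rot: [0.226, 0.974, -0.0, -0.001]
force: [-0.4, -0.6, -0.6]
finger_gap: 0.703
gripper_force: 0.0
```

Emit:
send_rows(
  commands="60 -0.02 -1 0 0;60 -0.02 -1 0 0;60 -0.02 -1 0 0;60 -0.02 -1 0 0;60 -0.02 -1 0 0;60 -0.02 -1 0 0;60 -0.02 -1 0 0;60 -0.02 -1 0 0;60 -0.02 -1 0 0;60 0 -0.2 0 0;60 0 0 0 0;60 0 0 0 0",
)

```text
t: 49.0
tcp_pos: [0.4469, -0.1653, 0.0882]
tool_rot: [0.226, 0.974, 0.0, -0.001]
force: [0.0, 0.1, 1.1]
finger_gap: 0.701
gripper_force: 0.0
```

```bash
python3 go.py 448.8 -165.9 -20 153.9; python3 - <<'E'
from h import *
s=snap('wrist','w19'); im=s['pixels']
a=np.radians(-26.1);c,n=np.cos(a),np.sin(a)
pr=np.array([proj(s,np.array([448.8+c*x-n*y,-165.9+n*x+c*y,12])/1e3) for x,y in ((-25.5,21),(-25.5,-21),(25.5,-21),(25.5,21))]); print(pr.round(1).tolist(),pr.mean(0))
x0,y0=(pr.min(0)-25).astype(int); x1,y1=(pr.max(0)+25).astype(int)
m=np.zeros(im.shape[:2],np.uint8); m[y0:y1,x0:x1]=(im[y0:y1,x0:x1].max(2)<75)*255
cs,_=cv2.findContours(m,0,2); b=max(cs,key=cv2.contourArea); print(cv2.minAreaRect(b),cv2.boundingRect(b))
E
```

```text
t 49.0 tcp [ 446.9 -165.3   88.2] phi 153.8 F [0.  0.1 1.1]
spin total -0.02 | dx -0.10 dy 0.02 dz 5.41
[[343.8, 171.2], [288.4, 171.3], [290.2, 232.8], [342.1, 232.8]] [316.13332729 202.04550749]
((315.5, 201.0), (62.0, 53.0), 90.0) (289, 170, 54, 63)
```

Emit:
send_rows(
  commands="56 -0.1 0.02 1 0;56 0 0 1 0;56 0 0 1 0;56 0 0 1 0;56 0 0 1 0;54 0 0 0.3 0;54 0 0 0.1 0;54 0 0 0 0;54 0 0 0 0;30 0 0 0 0;30 0 0 0 0;30 0 0 0 0;30 0 0 0 0;30 0 0 0 0;30 0 0 0 0",
  grip_force=25,
)

```text
t: 50.3
tcp_pos: [0.4501, -0.1667, -0.0181]
tool_rot: [0.226, 0.974, -0.0, 0.001]
force: [-0.1, 1.8, 7.3]
finger_gap: 0.484
gripper_force: 25.7
```

Emit:
send_rows(
  commands="30 0 0 -0.3 0;30 0 0 -0.7 0;30 0 0 -1 0;30 0 0 -1 0;30 0 0 -1 0;30 0 0 0 -1;30 0 0 0 -1;30 0 0 0 -1;30 0 0 0 -1;30 0 0 0 -1;30 0 0 0 -1;30 0 0 0 -1;30 0 0 0 -1;30 0 0 0 -0.8;30 0 0 0 0",
)

```text
t: 51.55
tcp_pos: [0.4493, -0.1665, 0.0613]
tool_rot: [-0.08, 0.997, -0.0, 0.0]
force: [0.2, -0.5, 0.1]
finger_gap: 0.481
gripper_force: 25.4
```

```bash
python3 go.py 616.7 -202.9 60 189.2
```

```text
t 51.5 tcp [ 449.3 -166.5   61.3] phi -170.9 F [ 0.2 -0.5  0.1]
spin total -0.02 | dx -7.97 dy -3.14 dz 0.06
```

Emit:
send_rows(
  commands="30 -0.89 -0.35 0 0;30 -0.89 -0.35 0 0;30 -0.89 -0.35 0 0;30 -0.89 -0.35 0 0;30 -0.89 -0.35 0 0;30 -0.89 -0.35 0 0;30 -0.89 -0.35 0 0;30 -0.89 -0.35 0 0;30 -0.85 -0.34 0 0;30 0 0 0 0;30 0 0 0.8 0;30 0 0 0.8 0;30 0 0 0.8 0;30 0 0 0.6 0;30 0 0 0.3 0;30 0 0 0.1 0;30 0 0 0 0",
)

```text
t: 52.97
tcp_pos: [0.6162, -0.2032, -0.0075]
tool_rot: [-0.079, 0.997, 0.0, -0.0]
force: [-0.4, 0.5, 0.0]
finger_gap: 0.483
gripper_force: 25.5
```

Emit:
send_rows(
  commands="30 0 0 0.1 0;30 0 0 0.1 0;30 0 0 0 0",
)

```text
t: 53.22
tcp_pos: [0.617, -0.2034, -0.0108]
tool_rot: [-0.079, 0.997, -0.0, 0.0]
force: [-0.4, -0.1, 0.0]
finger_gap: 0.479
gripper_force: 25.5
```

Emit:
send_rows(
  commands="30 0 0 0.1 0;30 0 0 0.1 0;30 0 0 0 0",
)

```text
t: 53.47
tcp_pos: [0.6171, -0.2035, -0.0149]
tool_rot: [-0.079, 0.997, -0.0, 0.0]
force: [-0.4, -0.2, 1.2]
finger_gap: 0.479
gripper_force: 25.6
```

Emit:
send_rows(
  commands="30 0 0 0.06 0;30 0 0 0 0",
)

```text
t: 53.63
tcp_pos: [0.6171, -0.2034, -0.015]
tool_rot: [-0.079, 0.997, -0.0, 0.0]
force: [-1.9, 0.3, 7.1]
finger_gap: 0.48
gripper_force: 26.2
```

The case half is on the bin floor. I release and lift clear.

Emit:
send_rows(
  commands="42 0 0 -0.03 0;43 0 0 0 0;45 0 0 0 0;50 0 0 0 0;54 0 0 0 0;54 0 0 0 0;54 0 0 -0.3 0;54 0 0 -0.7 0;54 0 0 -1 0;54 0 0 -1 0;54 0 0 -1 0;54 0 0 -1 0;54 0 0 -1 0;54 0 0 -1 0;54 1 0 -1 0;54 1 0 0 0;54 1 0 0 0;54 1 0 0 0;54 0 0 0 0;54 0 0 0 0",
)

```text
t: 55.3
tcp_pos: [0.5375, -0.2162, 0.1456]
tool_rot: [-0.079, 0.997, -0.0, 0.001]
force: [0.7, 0.3, 0.7]
finger_gap: 0.639
gripper_force: 0.0
```

```bash
python3 - <<'E'
from h import *
t=snap('top','t9'); sd=snap('side','s9'); w=snap('wrist','w20')
K={'A':(596.3,49.5,3.9),'B':(602,-38.3,3.9)}
# dark blobs of chargers in top & side images vs model homes (level -> silhouette box match)
for nm,s in (('top',t),('side',sd),('wrist',w)):
  im=s['pixels']
  for k,(ox,oy,th) in K.items():
    a=np.radians(th);c,n=np.cos(a),np.sin(a)
    q=np.array([proj(s,np.array([ox+c*x-n*y,oy+n*x+c*y,z])/1e3) for x in(-33,18) for y in(-21,21) for z in(8,30)])
    lo,hi=q.min(0),q.max(0); x0,y0=(lo-6).astype(int); x1,y1=(hi+7).astype(int)
    if min(x0,y0)<0 or x1>640 or y1>400: continue
    m=(im[y0:y1,x0:x1].max(2)<95).astype(np.uint8); N,l,st,cc=cv2.connectedComponentsWithStats(m); i=1+st[1:,4].argmax()
    print(nm,k,'pred',lo.round(1),hi.round(1),'obs',st[i,:2]+[x0,y0],st[i,:2]+[x0,y0]+st[i,2:4])
# case in bin
m=(w['pixels'].max(2)<70).astype(np.uint8)
a=np.radians(9.2);c,n=np.cos(a),np.sin(a)
for nm,s in (('top',t),('side',sd)):
    q=np.array([proj(s,np.array([616.7+c*x-n*y,-202.9+n*x+c*y,z])/1e3) for x in(-25.5,25.5) for y in(-21,21) for z in(3,15)]); lo,hi=q.min(0),q.max(0)
    x0,y0=(lo-6).astype(int); x1,y1=(hi+7).astype(int)
    m=(s['pixels'][y0:y1,x0:x1].max(2)<70).astype(np.uint8); N,l,st,cc=cv2.connectedComponentsWithStats(m); i=1+st[1:,4].argmax()
    print(nm,'case pred',lo.round(1),hi.round(1),'obs',st[i,:2]+[x0,y0],st[i,:2]+[x0,y0]+st[i,2:4])
print(readout.sense()['tcp_pos'],readout.sense()['t'])
E
```

```text
top A pred [281.5 136.4] [302.  161.9] obs [275 136] [308 164]
top B pred [320.8 134.1] [341.1 159.6] obs [322 138] [340 160]
side A pred [344.7 180.6] [365.7 196.9] obs [338 174] [367 203]
side B pred [349.  200.1] [371.4 217.7] obs [343 194] [369 217]
wrist A pred [532.3 240.3] [605.8 298.8] obs [534 244] [601 299]
wrist B pred [451.4 232.9] [516.  291.8] obs [455 226] [515 286]
top case pred [391.5 125.8] [414.6 151.6] obs [394 128] [415 151]
side case pred [362.7 247.2] [389.2 266.4] obs [363 249] [388 267]
[ 0.53910662 -0.21620708  0.14491599] 55.45
```

Everything matches except charger B, which looks shifted a few mm toward its stop bar. I hover over it exactly as I did over A to compare.

```bash
python3 go.py 595.8 -39.1 97.3 183.9
```

```text
t 55.5 tcp [ 539.1 -216.2  144.9] phi -170.9 F [ 1.2  0.2 -0.3]
spin total 1.30 | dx -3.43 dy 8.64 dz 2.38
```

Emit:
send_rows(
  commands="60 0 0 0 1;60 0 0 0 0.3;60 -0.38 0.96 0 0;60 -0.38 0.96 0 0;60 -0.38 0.96 0 0;60 -0.38 0.96 0 0;60 -0.38 0.96 0 0;60 -0.38 0.96 0 0;60 -0.38 0.96 0 0;60 -0.38 0.96 0 0;60 -0.39 0.96 0.38 0;60 0 0 1 0;60 0 0 1 0;60 0 0 0 0;60 0 0 0 0",
)

```text
t: 56.7
tcp_pos: [0.5941, -0.0383, 0.0956]
tool_rot: [-0.034, 0.999, 0.0, -0.001]
force: [0.2, -0.4, 0.2]
finger_gap: 0.705
gripper_force: 0.0
```

```bash
cat > cmp.py <<'E'
from h import *
import sys
snap('wrist',sys.argv[1])
for f,(ox,oy) in (('w3',(596.1,49.5)),(sys.argv[1],(602.0,-38.3))):
    s=load(f); im=s['pixels']; a=np.radians(3.9);c,n=np.cos(a),np.sin(a)
    P=lambda x,y,z: proj(s,np.array([ox+c*x-n*y,oy+n*x+c*y,z])/1e3)
    print(f,'rear top',P(-33,0,30).round(1),'rear bot',P(-33,0,8).round(1),'front top',P(18,0,30).round(1),'L/R',P(-7,21,30).round(1)[0],P(-7,-21,30).round(1)[0],'bar',P(-42,0,22).round(1),'pins x26',P(26,16,16).round(1),P(26,-16,16).round(1))
    k=P(-7,0,30).astype(int)
    g=im.max(2)[:, k[0]-6:k[0]+7].mean(1).astype(int); print(' col',k[0],g[140:250].tolist())
    row=im.max(2)[k[1]-3:k[1]+4].mean(0).astype(int); print(' row',k[1],row[k[0]-40:k[0]+41].tolist())
E
python3 cmp.py w21; python3 go.py 595.8 -39.1 97.3 183.9
```

```text
w3 rear top [317.6 165.3] rear bot [317.5 158.8] front top [317.5 228.7] L/R 345.1 290.0 bar [317.6 151. ] pins x26 [336.5 230.5] [298.2 230.5]
 col 317 [217, 217, 216, 212, 178, 105, 47, 62, 112, 146, 156, 158, 160, 160, 160, 159, 160, 174, 200, 211, 177, 96, 28, 26, 52, 49, 22, 11, 22, 29, 30, 29, 29, 29, 30, 31, 31, 29, 23, 12, 6, 10, 16, 16, 14, 21, 25, 17, 14, 23, 30, 27, 18, 14, 21, 27, 30, 32, 32, 31, 29, 29, 30, 31, 33, 34, 31, 28, 27, 29, 30, 30, 29, 31, 31, 30, 30, 31, 32, 31, 30, 30, 31, 32, 32, 37, 81, 154, 194, 201, 200, 199, 199, 199, 199, 199, 197, 196, 198, 200, 204, 213, 220, 221, 219, 216, 214, 213, 214, 215]
 row 198 [218, 218, 218, 218, 218, 218, 218, 218, 218, 218, 219, 214, 178, 81, 24, 27, 28, 29, 29, 28, 29, 29, 29, 30, 31, 32, 33, 34, 32, 30, 31, 31, 31, 30, 29, 30, 31, 30, 31, 33, 34, 31, 29, 28, 28, 28, 27, 28, 27, 27, 28, 29, 30, 30, 28, 27, 28, 28, 28, 27, 27, 27, 26, 25, 37, 95, 170, 208, 213, 212, 212, 212, 212, 211, 211, 211, 211, 211, 211, 211, 210]
w21 rear top [315.6 173.2] rear bot [315.6 166.4] front top [315.6 237.2] L/R 343.6 287.7 bar [315.6 15
[... 300 characters left out ...]
 21, 27, 38, 43, 43, 43, 43, 44, 43, 43, 42, 41, 40, 40, 39, 38, 41, 42, 39, 38, 40, 46, 46, 43, 42, 43, 46, 49, 47, 45, 42, 41, 38, 36, 88, 189, 231, 234, 234, 233, 233, 233, 233, 232, 232, 232, 233, 233, 235, 240, 243, 244, 244, 245]
 row 206 [243, 243, 243, 244, 244, 244, 244, 244, 244, 244, 244, 244, 245, 238, 181, 80, 40, 42, 42, 41, 41, 41, 41, 42, 41, 40, 40, 41, 41, 41, 38, 37, 38, 39, 40, 40, 41, 42, 43, 43, 42, 42, 42, 42, 42, 43, 43, 42, 42, 42, 42, 43, 42, 43, 42, 43, 42, 42, 42, 42, 42, 43, 43, 44, 44, 45, 48, 85, 186, 245, 248, 246, 246, 246, 246, 246, 246, 246, 246, 246, 246]
t 56.8 tcp [595.  -38.8  96.7] phi -176.1 F [1.  0.6 1.1]
spin total 0.00 | dx -0.04 dy -0.02 dz -0.03
```

Charger B is flat and between its pins, but about 3 mm nearer the stop bar than A. I'll nudge it 3 mm in +x with a light grip.

Emit:
send_rows(
  commands="56 0.03 0 1 0;56 0 0 1 0;56 0 0 1 0;56 0 0 1 0;56 0 0 0.8 0;56 0 0 0.3 0;56 0 0 0.1 0;56 0 0 0 0;56 0 0 0 0",
  grip_force=20,
)

```text
t: 57.5
tcp_pos: [0.5951, -0.0393, -0.0061]
tool_rot: [-0.034, 0.999, -0.0, 0.001]
force: [-0.6, 0.5, 0.5]
finger_gap: 0.659
gripper_force: 0.0
```

Emit:
send_rows(
  commands="46 0 0 0 0;44 0 0 0 0;43 0 0 0 0;42 0 0 0 0;42 0 0 0 0;42 0 0 0 0",
)

```text
t: 58.0
tcp_pos: [0.5944, -0.039, -0.0065]
tool_rot: [-0.034, 0.999, -0.0, 0.001]
force: [-0.4, -0.5, 5.8]
finger_gap: 0.499
gripper_force: 16.8
```

Emit:
send_rows(
  commands="42 -0.05 0 -0.02 0;42 -0.05 0 0 0;42 -0.05 0 0 0;42 0 0 0 0;42 0 0 0 0",
)

```text
t: 58.42
tcp_pos: [0.5956, -0.0387, -0.0065]
tool_rot: [-0.034, 0.999, 0.0, -0.001]
force: [-3.6, -0.7, 7.3]
finger_gap: 0.497
gripper_force: 17.1
```

Emit:
send_rows(
  commands="43 0 0 0 0;43.5 0 0 0 0;44 0 0 0 0;46 0 0 0 0;52 0 0 0 0;56 0 0 0 0;56 0 0 0 0;56 0 0 -0.3 0;56 0 0 -0.7 0;56 0 0 -1 0;56 0 0 -1 0;60 0 0 -1 0;60 0.15 0 -1 0;60 0 0 -0.1 0;60 0 0 0 0;60 0 0 0 0",
)

```text
t: 59.75
tcp_pos: [0.5936, -0.0388, 0.0948]
tool_rot: [-0.034, 0.999, 0.0, -0.0]
force: [-0.1, 1.0, 0.6]
finger_gap: 0.708
gripper_force: 0.0
```

```bash
python3 cmp.py w22|tail -3; python3 go.py 595.8 -39.1 97.3 183.9
```

```text
w22 rear top [316.3 174.1] rear bot [316.3 167.1] front top [316.3 238.1] L/R 344.3 288.3 bar [316.3 159.6] pins x26 [335.7 239.5] [296.9 239.5]
 col 316 [118, 183, 234, 243, 245, 246, 246, 246, 245, 245, 245, 244, 235, 172, 78, 62, 128, 181, 200, 202, 204, 205, 206, 205, 205, 197, 149, 71, 82, 117, 96, 39, 11, 21, 36, 45, 45, 43, 41, 41, 41, 41, 41, 39, 29, 15, 9, 15, 24, 24, 21, 29, 34, 25, 20, 32, 42, 38, 27, 22, 32, 42, 44, 44, 44, 44, 45, 44, 43, 42, 41, 40, 39, 40, 43, 44, 41, 38, 36, 41, 49, 47, 42, 39, 40, 44, 46, 46, 43, 41, 39, 37, 71, 159, 222, 236, 237, 236, 236, 236, 235, 234, 233, 232, 233, 233, 235, 240, 243, 244]
 row 207 [244, 244, 244, 244, 244, 244, 244, 244, 244, 244, 245, 243, 209, 100, 40, 42, 42, 42, 42, 43, 43, 42, 42, 41, 41, 41, 40, 39, 39, 38, 39, 40, 41, 41, 41, 42, 44, 45, 44, 43, 43, 44, 43, 44, 44, 43, 43, 43, 43, 43, 43, 43, 43, 43, 43, 42, 43, 43, 43, 44, 44, 45, 45, 45, 44, 72, 175, 245, 248, 247, 247, 247, 247, 247, 247, 247, 247, 247, 247, 247, 247]
t 59.8 tcp [593.2 -38.7  94.2] phi -176.1 F [-0.6 -0.1 -0.5]
spin total -0.01 | dx -0.13 dy -0.03 dz -0.16
```

Charger B is now about 2 mm from centre, flat, and nothing is touching it. I hand in.

```bash
python3 -c "
from station import sign_off
print(sign_off())"
```

```text
the job is handed in; nothing more can be done
None
```

The job is handed in at about 60 s: both chargers are in the charger pallet with blades away from the stop bars, both boards are in the board pallet, and the case half is flat in the blue bin. Charger B caught on its first lowering and had to be levelled in place; it sits flat about 2 mm toward its stop bar.

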